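# Pin two treble keys and their spacer on the setting frame

### The job

Set the two pearloid keys up for levelling: take the key out of the spring clip and lay its wooden tail in the empty place of the key-setting frame, cap towards the front like the other key, and stand the walnut spacer between the two tails with its rebated end to the front. Slide both keys and the spacer right back against the stop so that their holes line up, then run the setting pin in from the brass-bushed cheek, through all of them and out of the far cheek, until its handle meets the cheek. Leave the pin in and let go of everything; do not disturb the tortoiseshell button, the brass knob or the reed plate.

Things in the scene. Friction and masses are not known exactly. Their poses are not given: they have to be found in the camera images.
- frame: Key-setting frame, wood, fixed: base x -112 to +38, y +-56, 10 mm thick. Origin on the bench below the middle of the bore line; +x to the back, +y along the bore line from the brass-bushed to the far cheek. Bed between the cheeks: x +-28 mm, top z 26. Front rail, top z 26, x -95 to -81, carries the caps. Along y go key_a (centre about -25.5 mm), spacer (0), key_b (+25.5); 8 mm play in all.
- stop (a point): Middle of the back stop's face, frame (18, 0, 38) mm; the stop's top is at z 50. Parts pushed back (frame +x) against it have their holes in line with the cheeks' holes. Axes as the frame's.
- bush (a point): Mouth of the entry cheek's 9 mm hole on its outer face, ringed in brass: frame (0, -45, 35) mm. The pin goes in here towards frame +y. Cheek: y -45 to -35, x -24 to +18, top z 50 mm. Axes as the frame's.
- far_hole (a point): Mouth of the far cheek's 9 mm hole on its outer face: frame (0, +45, 35) mm. Cheek: y +35 to +45, x -24 to +18, top z 50 mm. Axes as the frame's.
- key_a: Treble key lying on the frame next to the bushed cheek, loose, 5 to 12 mm short of the stop. 122 mm long, about 35 g. x along it, tail at +x, z up. Origin on the flat underside below the hole. Wooden tail x -34 to +18, 16 mm wide, 18 high, 9 mm hole along y at x 0, z 9. Pearloid-capped front x -104 to -34, 20 mm wide, 20 high.
- key_a_hole (a point): Centre of key_a's hole, 9 mm above its underside. Axes as the key's.
- key_a_cap (a point): Middle of key_a's capped part, 66 mm in front of the hole, 10 mm above the underside; to be gripped across its 20 mm width.
- key_b: Key like key_a (same sizes, axes, origin), pinched in the spring clip by its whole cap; only the tail is free, and can be taken across its 16 mm. Drawn out along its own +x by 75 mm it is clear of the jaws. On the frame the cheek, 6 mm higher than the tail, leaves no room for a finger there: lay the key on the bench, then take it again by the cap.
- key_b_hole (a point): Centre of key_b's hole, 9 mm above its underside. Axes as the key's.
- key_b_cap (a point): Middle of key_b's capped part, 66 mm in front of the hole, 10 mm above the underside; to be gripped across its 20 mm width.
- clip: Spring clip on a wooden stand, fixed; base x -82 to +38, y +-45, 12 mm thick. Origin on the bench below the middle of the jaws; +x is the way the clipped key's tail points. The key's underside is 30 mm above the bench. Jaws x +-32, outer faces y +-17, up to z 58 mm, pinching across y. They need not be opened: the key slides out along +x with a pull of about 3 to 10 N.
- clip_jaw (a joint): Angle of the clip's moving jaw, rad: 0 on the key, positive open, about -0.1 once the key is out; its spring presses the key with about 4 N.
- spacer: Walnut spacer block, loose, standing on the bench, about 45 g: x -27 to +18, 30 mm wide (y), 48 high. Origin on the underside below the hole. 9 mm hole along y at x 0, z 9, off the middle: the +x end goes to the stop. Front end rebated: above z 28 it reaches only x -15 to +18. Grip it across y above z 25: there it stands clear of tails and cheeks on the frame.
- spacer_hole (a point): Centre of the spacer's hole, 9 mm above its underside. Axes as the spacer's.
- pin: Setting pin lying level in its cradle, loose, about 35 g. x along its axis to the nose; origin on the axis at the shoulder, where the handle ends. Steel shaft 6 mm thick, x 0 to 100, the last 12 mm tapered to 2 mm. Square beech handle 14 x 14 mm, x -60 to 0, brass at its front. Axis 35 mm above the bench, the height of the frame's holes.
- pin_grip (a point): On the pin's axis 40 mm behind the shoulder, mid of the free part of the handle; to be gripped across its 14 mm. Axes as the pin's.
- pin_tip (a point): The pin's nose end, 100 mm ahead of the shoulder. Axes as the pin's.
- cradle: Pin cradle, wood, fixed: base x -17 to +97, 56 mm wide, 10 thick; notched saddles, open above, 44 mm wide, 10 thick, up to z 40 mm, at x -8 (handle) and x +80 (shaft). Origin on the bench below the pin's shoulder; +x as the pin's.
- button: Bystander: tortoiseshell button, 18 mm across, 10 high, loose on the bench; origin at the middle of its underside.
- knob: Bystander: brass air valve knob, 24 mm across, 23 high, loose on the bench; origin at the middle of its underside.
- reed_plate: Bystander: blackened steel reed plate 62 x 18 x 4 mm lying flat, loose; origin at the middle of its underside.

How it is judged:
On the way, in this order (a step that is already met when the one before it is completed fails the run):
1. the clipped key is out of the spring clip (horizontal distance between key_b_cap and clip above 0.065 m), for 0.1 s.
2. both keys and the spacer lie home in the frame with their holes in line (x of key_a_hole in the frame of frame between -0.003 and 0.003 m and z of key_a_hole in the frame of frame between 0.033 and 0.037 m and y of key_a_hole in the frame of frame between -0.03 and -0.02 m and x of key_b_hole in the frame of frame between -0.003 and 0.003 m and z of key_b_hole in the frame of frame between 0.033 and 0.037 m and y of key_b_hole in the frame of frame between 0.02 and 0.03 m and x of spacer_hole in the frame of frame between -0.003 and 0.003 m and z of spacer_hole in the frame of frame between 0.033 and 0.037 m and y of spacer_hole in the frame of frame between -0.008 and 0.008 m), for 0.2 s.
At the end, for the whole second after the job is handed in: Keys and spacer on the bed, bushed side to far side key_a, spacer, key_b, holes within 3 mm of the bore line lengthwise and 2 mm in height; pin through all from the bushed cheek, within 0.06 rad, nose 5 mm or more out of the far cheek, shoulder within 5 mm of the bushed cheek; all at rest (all of step 2 and y of pin_tip in the frame of frame above 0.05 m and y of pin in the frame of frame above -0.05 m and angle between the x axis of pin and the y axis of frame, either way round below 0.06 rad and x of pin_tip in the frame of frame between -0.004 and 0.004 m and z of pin_tip in the frame of frame between 0.031 and 0.039 m and linear speed of each of key_a, key_b, spacer, pin below 0.01 m/s); the robot touches nothing.
It fails at once if the tortoiseshell button is pushed more than 15 mm (distance of button from where it was at the start of the episode above 0.015 m).
It fails at once if the brass knob is pushed more than 15 mm (distance of knob from where it was at the start of the episode above 0.015 m).
It fails at once if the reed plate is pushed more than 15 mm (distance of reed_plate from where it was at the start of the episode above 0.015 m).
It also fails if it takes over 72 s, if anything falls off the work surface, if the arm or the gripper's body presses on something with over 40 N, if the wrist force passes 120 N, or if a joint passes its speed limit or range.

### The arm

A 6-joint arm with a two-finger parallel gripper is mounted at the origin on the work surface. World frame = base frame: x ahead of the robot, y to its left, z up, the work surface at z = 0. Lengths are in m, angles in rad, forces in N, time in s.
With the tool pointing down it reaches from about 0.4 to 0.825 m from the base axis. Payload 7 kg.
Tool frame: the origin (TCP) lies between the finger pads; the fingertips stand arm.nose_length ahead of it and the grasp point (between the pads) is the TCP (arm.nose_length is the distance from the TCP to the fingertips, in m); x points along the fingers, z is the direction in which the jaws open and shut, and the axes are right-handed (so a half turn about x gives the same grasp; the last joint's range is limited). The gripper opens to 88 mm and grips with 3 to 60 N. Pads are 19 mm wide; open, the fingers measure 130 mm over their backs; the gripper's body (78 mm by 193 mm) begins 47 mm behind the grasp point.
Start: joints at [1.431, 0.359, 0.012, 0, -1.224, -0.288], TCP at [0.28, 0.614, 0.221] pointing down, gripper open.
Joint ranges: [-3.07, 3.07], [-1.43, 2.12], [-1.02, 1.25], [-3.03, 1.67], [-3.05, -0], [-3.03, 3.03]. Speed limits (rad/s): [2.39, 2.39, 3.01, 3.14, 3.14, 3.14].

### API

Orientations are given as [roll, pitch, yaw] about the fixed x, y, z axes, in that order (R = Rz(yaw) Ry(pitch) Rx(roll)).
In Python, from station import arm, viewer, spotter gives the robot as it stands.
- The arm moves only by the shell command python3 -m handwheel 'ROWS' [FORCE]. ROWS is a JSON object of lists of equal length, an entry for each row: "gripper": the gripper command: -1 is shut, 1 is fully open, values between are in proportion; "travel": the shift along the world's x, y, z each as a share of 500 mm, from -1 to 1, a list of three; "spin": the turn about the world's z as a share of 45 degrees, from -1 to 1. A call has 1 to 20 rows; each row is the pose to reach, as a shift and turn from the pose commanded when the call began; what a row does not reach only later rows make up. A row lasts 1/10 s, in which the tool goes at most 50 mm and 8.59 degrees, less where a joint would pass 70% of its speed; a pose out of reach is approached as far as the arm can. A call with a number of a shift or a turn outside -1 to 1 is refused whole. A call with a gripper value outside its range is refused whole. The fingers move at their own pace and stop on an object; FORCE is the grip in N (left out, the last holds). Time passes only in rows, so rows that repeat a pose let the fingers close. It gives the time, the measured TCP pose, the force and the opening at its end, in the units of the state.
- arm.get_state(): the state, without advancing time (a new reading comes with each control period).
- viewer.grab_frame(name): name is "scene" or "top"; returns a dict with "pixels" (480x640x3 uint8, blue, green, red), "fx", "fy", "cx", "cy" (pixels), "eye" and "attitude" of the camera in the world. Camera axes: x right, y down, z forward; pixel columns grow to the right and rows downward; lengths in m; the calibration is good to about 2 mm. A picture is of the moment at which its call begins. There is no depth.
- arm.job_done(): hands the job in, once; it reports no verdict.
Trained networks look in the newest picture that a camera, given by its name, has taken for a name from the list of things; names that differ only in an ending like _2 or _b are one class to them, and where a whole thing is asked for, a point or a joint stands for the part that bears it (a point fixed in the world has none). Each returns a list of dicts, best first, with "conf" (0 to 1); they miss things now and then, are a little off and sometimes report something else, mostly with a low value. They report only what shows in the picture. A call takes as long as a camera call.
- spotter.spot_in(camera, label): "rect" ([left, top, right, bottom] in pixels, round what is visible of it).
- spotter.tip_of(camera, label): "at" ([column, row] in pixels: a listed point, or the origin of a listed thing).
The state is a dict: "t": time; "q": joint angles; "qd": joint speeds; "joint_efforts": joint torques, N m; "eef_pos": TCP position; "ee_rot": TCP orientation; "force": force on the tool from outside, world axes, zero at the start; "moment": the same for the moment, N m; "width": finger opening in m.
Only numpy, scipy, OpenCV 4.12 (cv2) and the standard library are available. Lean on these libraries where they do the work, as an engineer would, in place of code of your own. Each camera call takes 0.05 s, during which the arm holds its last target.

## Working session

There is one attempt and no reset: what is moved stays moved. The work goes in short steps, Python scripts to look and compute and a shell command to move; the robot and the scene stay as the last step left them, time stands still between calls to the robot, and variables do not carry over. Pictures are saved under pics/ and viewed, and the job is handed in when it is done.

```bash
ls; mkdir -p pics; python3 - <<'E'
from station import arm, viewer, spotter
import cv2
print(arm.get_state(), arm.nose_length)
for n in("scene","top"):
    f=viewer.grab_frame(n); cv2.imwrite(f"pics/{n}0.png",f["pixels"]); print({k:v for k,v in f.items() if k!="pixels"})
E
```

```text
pics
{'t': 0.0, 'q': array([ 1.43109517e+00,  3.59407731e-01,  1.10814291e-02, -3.60529140e-04,
       -1.22408985e+00, -2.88072244e-01]), 'qd': array([ 0.00019325,  0.00108318,  0.00184696, -0.00011844, -0.0003019 ,
        0.00092011]), 'joint_efforts': array([ 2.62803725e-03, -5.82729685e+01,  2.93050289e+01,  6.99738890e+00,
        6.93943395e-03, -1.58527764e-04]), 'eef_pos': array([0.27985513, 0.61371896, 0.22041716]), 'ee_rot': array([ 0.08184305,  1.56914141, -1.91684946]), 'force': array([-0.22738527,  0.61395057, -0.89682876]), 'moment': array([ 0.02229596,  0.0235765 , -0.03034894]), 'width': 0.0877401612590715} 0.019
{'fx': 548.6628291828476, 'fy': 548.6628291828476, 'cx': 322.04085384762084, 'cy': 241.42416125820185, 'eye': array([1.0804051 , 0.40287927, 0.79085947]), 'attitude': array([-2.45838764, -0.01760639,  2.20265838])}
{'fx': 526.5977027315466, 'fy': 526.5977027315466, 'cx': 322.7180717285001, 'cy': 244.35623156564478, 'eye': array([0.46340976, 0.04155163, 1.07618397]), 'attitude': array([-3.03919738,  0.00569638, -1.59997677])}
```

View pics/scene0.png

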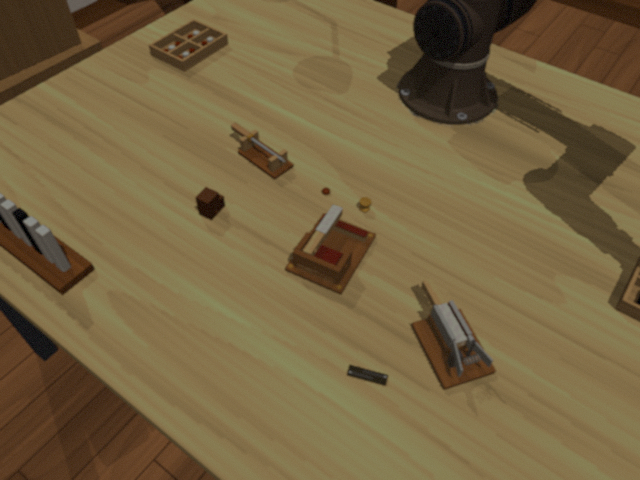

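View pics/top0.png

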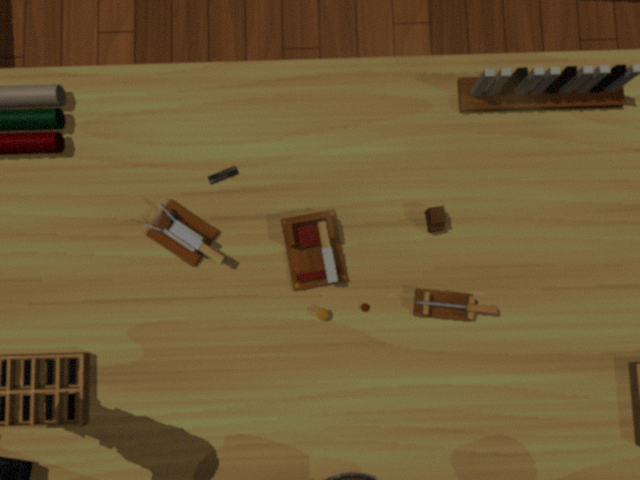

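```bash
cat > h.py <<'E'
from station import arm, viewer, spotter
import cv2, numpy as np
from scipy.spatial.transform import Rotation as R
from scipy.optimize import least_squares
def cam(n):
    f=viewer.grab_frame(n); f["R"]=R.from_euler("xyz",f["attitude"]).as_matrix(); return f
def proj(f,P):
    c=(np.atleast_2d(P)-f["eye"])@f["R"]; return np.c_[f["fx"]*c[:,0]/c[:,2]+f["cx"], f["fy"]*c[:,1]/c[:,2]+f["cy"]]
def ray(f,u,z):
    d=f["R"]@np.array([(u[0]-f["cx"])/f["fx"],(u[1]-f["cy"])/f["fy"],1.]); return f["eye"]+d*(z-f["eye"][2])/d[2]
def tf(pose,P): # pose x,y,z,yaw
    c,s=np.cos(pose[3]),np.sin(pose[3]); P=np.atleast_2d(P)
    return np.c_[pose[0]+c*P[:,0]-s*P[:,1],pose[1]+s*P[:,0]+c*P[:,1],pose[2]+P[:,2]]
def crop(img,x0,y0,x1,y1,k,fn):
    cv2.imwrite(fn,cv2.resize(img[y0:y1,x0:x1],None,fx=k,fy=k,interpolation=cv2.INTER_CUBIC))
E
python3 - <<'E'
from h import *
F={n:cam(n) for n in("scene","top")}
Z={"frame":0,"key_a":.026,"key_a_hole":.035,"key_a_cap":.036,"key_b":.03,"key_b_hole":.039,"key_b_cap":.04,"clip":0,"spacer":0,"spacer_hole":.009,"pin":.035,"pin_grip":.035,"pin_tip":.035,"cradle":0,"button":0,"knob":0,"reed_plate":0,"stop":.038,"bush":.035,"far_hole":.035}
for l,z in Z.items():
    for n in F:
        for d in spotter.tip_of(n,l)[:2]: print(l,n,np.round(d["at"],1),round(d["conf"],2),np.round(ray(F[n],d["at"],z)[:2],4))
st=F["top"]["pixels"]
crop(st,130,150,260,280,6,"pics/c_clip.png"); crop(st,270,190,370,310,6,"pics/c_frame.png"); crop(st,400,190,510,330,5,"pics/c_pin.png")
E
```

```text
frame scene [320.3 267. ] 0.67 [0.6022 0.0662]
frame top [309.9 232.9] 0.9 [0.5986 0.0701]
frame top [435.5 218.1] 0.47 [ 0.6216 -0.1896]
key_a scene [432.6 294.9] 0.84 [0.5517 0.2618]
key_a scene [238.1 129.1] 0.73 [ 0.4275 -0.2818]
key_a top [216.2 253. ] 0.77 [0.5604 0.2582]
key_a top [323.5 231. ] 0.69 [0.5984 0.042 ]
key_a_hole scene [311.9 249.5] 0.63 [0.6015 0.0467]
key_a_hole scene [251.8 141.5] 0.61 [ 0.4478 -0.2246]
key_a_hole top [321.5 229.6] 0.75 [0.6002 0.0459]
key_a_hole top [217.7 257. ] 0.65 [0.5515 0.2535]
key_a_cap scene [326.5 223.9] 0.78 [0.5386 0.0328]
key_a_cap top [329.  259.5] 0.81 [0.5399 0.0328]
key_a_cap top [310.9 223.4] 0.52 [0.6131 0.0667]
key_b scene [432.6 294.9] 0.84 [0.5544 0.2625]
key_b scene [238.1 129.1] 0.73 [ 0.431  -0.2782]
key_b top [216.2 253. ] 0.77 [0.56   0.2574]
key_b top [323.5 231. ] 0.69 [0.5979 0.042 ]
key_b_hole scene [431.1 291.8] 0.84 [0.5568 0.2592]
key_b_hole top [216.  256.8] 0.86 [0.5517 0.256 ]
key_b_cap scene [448.2 322.7] 0.73 [0.5929 0.3099]
key_b_cap scene [315.1 260.7] 0.39 [0.6209 0.0682]
key_b_cap top [185.7 238. ] 0.6
[... 961 characters left out ...]
192.8] 0.47 [ 0.4476 -0.0355]
button top [366.6 304.3] 0.6 [ 0.4492 -0.041 ]
knob scene [364.1 208.7] 0.47 [0.4364 0.0508]
knob top [320.9 316.4] 0.63 [0.4276 0.0524]
reed_plate scene [368.3 378.3] 0.81 [0.7299 0.2523]
reed_plate scene [346.3 263.4] 0.53 [0.5675 0.0989]
reed_plate top [223.7 175.3] 0.81 [0.7249 0.2466]
reed_plate top [366.3 306.5] 0.66 [ 0.4448 -0.0402]
stop scene [319.8 264.6] 0.63 [0.6216 0.0787]
stop top [308.5 221.9] 0.67 [0.616  0.0713]
bush scene [294.5 247.5] 0.87 [0.6163 0.0196]
bush top [332.6 228.5] 0.64 [0.6017 0.0237]
far_hole scene [346.3 265.8] 0.74 [0.5945 0.1153]
far_hole scene [362.8 206.1] 0.66 [0.4609 0.0608]
far_hole top [286.9 233.1] 0.84 [0.5952 0.115 ]
```

View pics/c_clip.png

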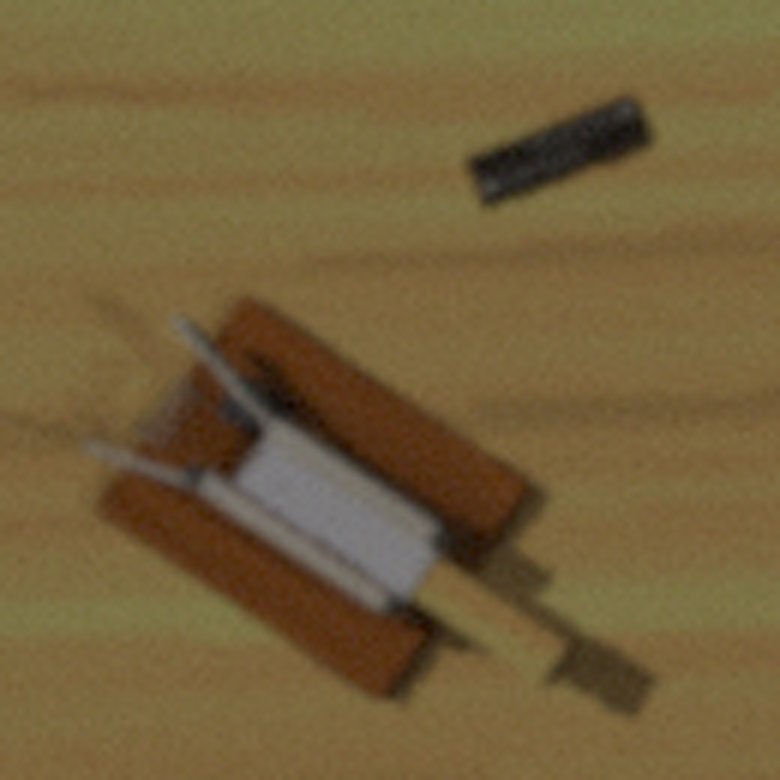

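View pics/c_frame.png

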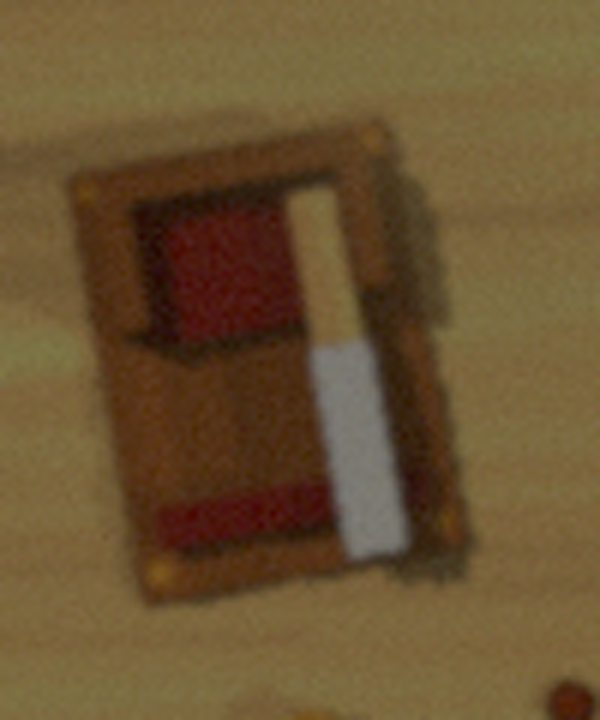

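View pics/c_pin.png

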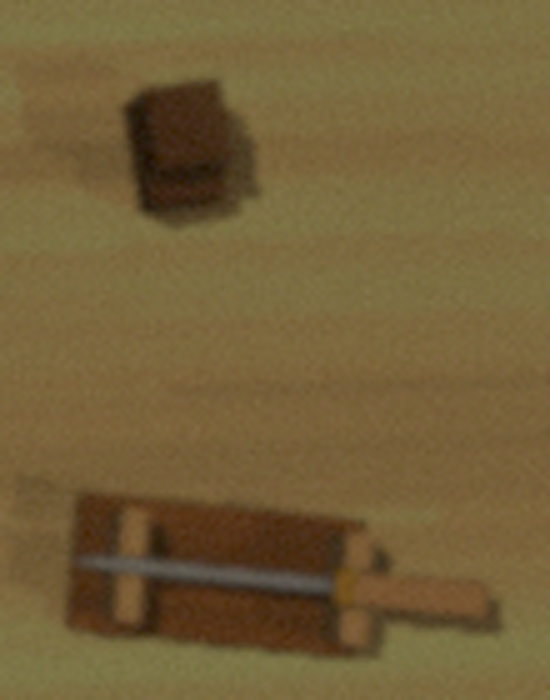

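```bash
python3 - <<'E'
import cv2
from h import crop
s=cv2.imread("pics/scene0.png")
crop(s,280,195,385,300,7,"pics/s_frame.png");crop(s,400,275,505,395,6,"pics/s_clip.png");crop(s,185,115,305,225,6,"pics/s_pin.png")
E
```

```text
(no output)
```

View pics/s_frame.png

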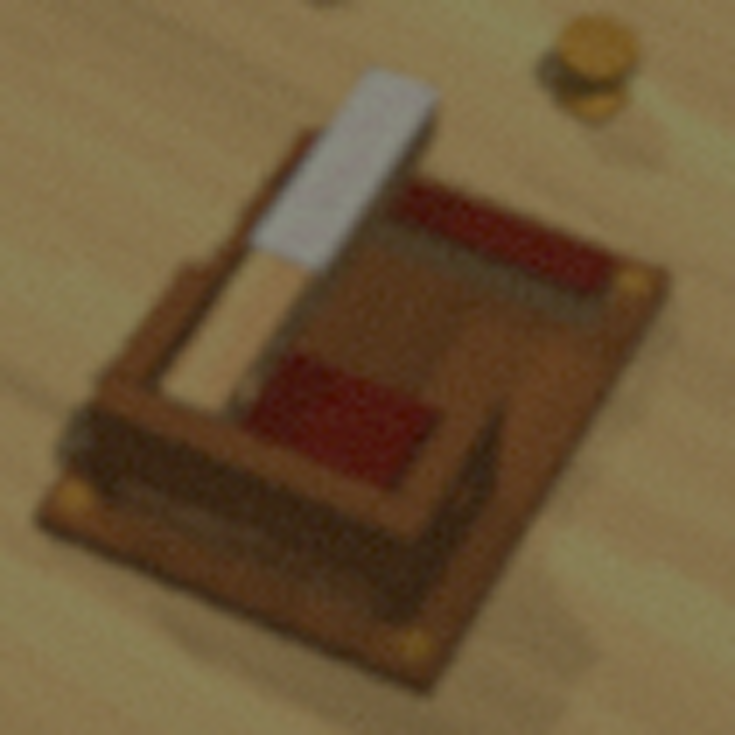

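View pics/s_clip.png

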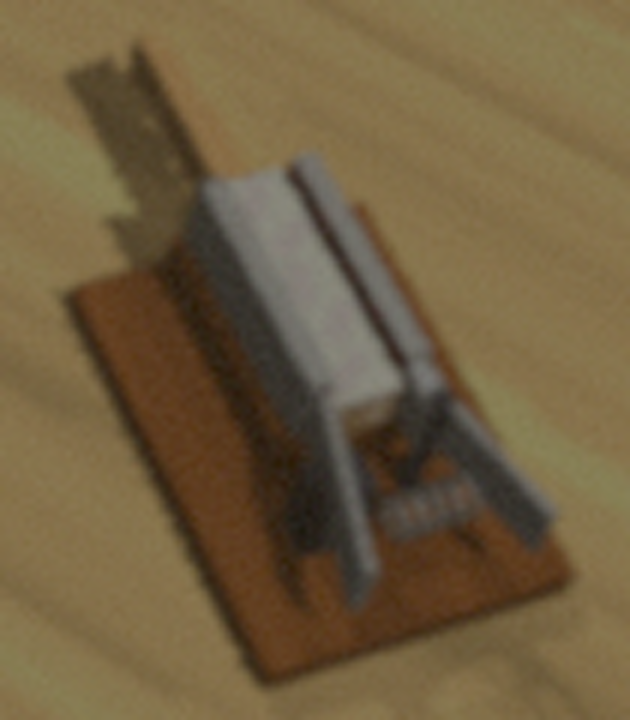

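View pics/s_pin.png

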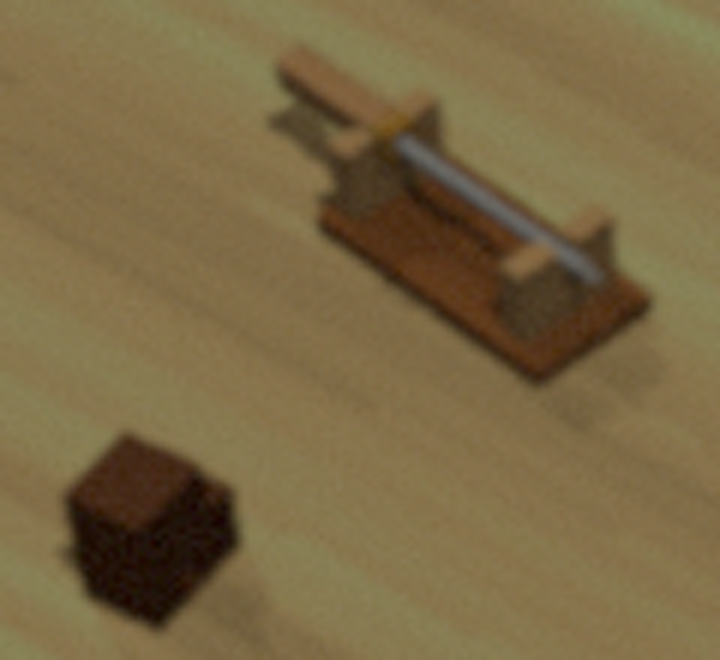

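```bash
cat > fit.py <<'E'
from h import *
import pickle
F={n:cam(n) for n in("scene","top")}
def px(c,k,o): return (np.array(c,float)+.5)/k-.5+np.array(o)
def fit(cams,pts,pix,z,yaw0,x0):
    # cams list
    def r(p): return np.concatenate([(proj(f,tf([p[0],p[1],z,p[2]],P))-U).ravel() for f,P,U in zip(cams,pts,pix)])
    s=least_squares(r,[*x0,yaw0],loss="soft_l1"); return s.x,r(s.x).reshape(-1,2)
T=F["top"]
obj={}
def go(n,P,c,k,o,z,yaw0,x0):
    P=np.array(P)/1000.; s,r=fit([T],[P],[px(c,k,o)],z,yaw0,x0); obj[n]=[s[0],s[1],z,s[2]]
    print(n,np.round(s,4),"deg",round(np.degrees(s[2]),2)); print(np.round(r,1).tolist())
go("frame",[[38,56,10],[38,-56,10],[-112,-56,10],[-112,56,10]],[(72,180),(385,122),(465,545),(148,603)],6,(270,190),0,.1,[.6,.07])
go("key_a",[[-34,10,20],[-34,-10,20],[-104,-10,20],[-104,10,20],[18,8,18],[18,-8,18]],[(313,350),(372,340),(410,550),(347,560),(287,195),(335,187)],6,(270,190),.026,.1,[.59,.05])
go("clip",[[38,45,12],[-82,45,12],[38,-45,12],[-82,-45,12]],[(535,490),(245,297),(395,697),(100,510)],6,(130,150),0,-2.1,[.6,.3])
go("spacer",[[18,15,48],[18,-15,48],[-15,-15,48],[-15,15,48],[-27,-15,28],[-27,15,28]],[(148,92),(219,82),(228,163),(153,176),(228,197),(153,212)],5,(400,190),0,.1,[.62,-.18])
go("cradle",[[97,-28,10],[97,28,10],[-17,-28,10],[-17,28,10]],[(77,492),(70,628),(378,520),(372,657)],5,(400,190),0,1.5,[.44,-.23])
go("pin",[[100,0,0],[0,7,7],[0,-7,7],[-60,7,7],[-60,-7,7]],[(78,562),(338,600),(340,570),(488,612),(490,580)],5,(400,190),.035,1.5,[.44,-.23])
ck=obj["clip"]; kb=tf(ck,[[.066,0,.03]])[0]; obj["key_b"]=[*kb,ck[3]]; print("key_b from clip",obj["key_b"])
pickle.dump(obj,open("obj.pkl","wb"))
box={"frame":[(-112,38,-56,56,0,10),(-24,18,-45,-35,10,50),(-24,18,35,45,10,50),(18,28,-45,45,10,50)],
"key_a":[(-34,18,-8,8,0,18),(-104,-34,-10,10,0,20)],"clip":[(-82,38,-45,45,0,12)],"spacer":[(-27,18,-15,15,0,28),(-15,18,-15,15,28,48)],"cradle":[(-17,97,-28,28,0,10)],"pin":[(0,100,-3,3,-3,3),(-60,0,-7,7,-7,7)]}
box["key_b"]=box["key_a"]
col={"frame":(255,255,0),"key_a":(0,255,0),"key_b":(0,255,0),"clip":(255,255,0),"spacer":(0,255,255),"cradle":(255,255,0),"pin":(0,255,0)}
def overlay(n,f,rect,k,fn):
    x0,y0,x1,y1=rect; im=cv2.resize(f["pixels"][y0:y1,x0:x1],None,fx=k,fy=k,interpolation=cv2.INTER_CUBIC)
    im=cv2.convertScaleAbs(im,alpha=1.5)
    for m,bs in box.items():
        for b in bs:
            V=np.array([(x,y,z) for x in b[:2] for y in b[2:4] for z in b[4:]])/1000.
            U=(proj(f,tf(obj[m],V))-np.array([x0,y0])+.5)*k-.5
            for i in range(8):
                for j in range(i):
                    if bin(i^j).count("1")==1: cv2.line(im,tuple(np.round(U[i]*8).astype(int)),tuple(np.round(U[j]*8).astype(int)),col[m],1,cv2.LINE_AA,3)
    cv2.imwrite(fn,im)
if __name__=="__main__":
    S=F["scene"]
    overlay("s",S,(185,115,305,225),6,"pics/o1.png");overlay("s",S,(280,195,385,300),5,"pics/o2.png");overlay("s",S,(400,275,505,395),5,"pics/o3.png")
    a=[cv2.imread(f"pics/o{i}.png") for i in(2,3)]
    h=max(x.shape[0] for x in a)
    w=np.zeros((h,sum(x.shape[1] for x in a),3),np.uint8); c=0
    for x in a: w[:x.shape[0],c:c+x.shape[1]]=x; c+=x.shape[1]
    w=cv2.resize(w,None,fx=.75,fy=.75) if w.shape[1]>800 else w
    print(w.shape); cv2.imwrite("pics/o23.png",w)
    overlay("t",T,(140,150,340,300),4,"pics/o4.png"); overlay("t",T,(400,190,510,330),4,"pics/o5.png")
E
python3 fit.py
```

```text
frame [0.5992 0.0679 0.1566] deg 8.97
[[-1.0, -0.7], [0.6, -1.0], [1.1, 0.5], [-0.6, 1.1]]
key_a [0.5975 0.0425 0.1511] deg 8.66
[[-0.4, 0.0], [-0.2, -0.1], [-0.1, -0.0], [0.3, 0.1], [0.2, 0.0], [0.2, -0.1]]
clip [ 0.5933  0.311  -2.1688] deg -124.27
[[0.6, -1.5], [0.4, -0.5], [-0.7, 1.1], [-0.3, 0.6]]
spacer [ 0.6188 -0.1831  0.1124] deg 6.44
[[-0.9, 0.1], [-0.1, -0.1], [0.9, 0.1], [0.8, -0.4], [-0.4, 0.6], [-0.2, -0.3]]
cradle [ 0.4395 -0.2362  1.4446] deg 82.77
[[2.2, -0.3], [1.4, 0.4], [-1.4, -0.4], [-2.1, 0.2]]
pin [ 0.4401 -0.233   1.4591] deg 83.6
[[-0.1, 0.1], [-0.4, 0.4], [-0.4, -0.8], [0.5, 0.5], [0.4, -0.3]]
key_b from clip [np.float64(0.556184648460419), np.float64(0.2564900271041467), np.float64(0.03), np.float64(-2.168849765184947)]
(450, 788, 3)
```

View pics/o4.png

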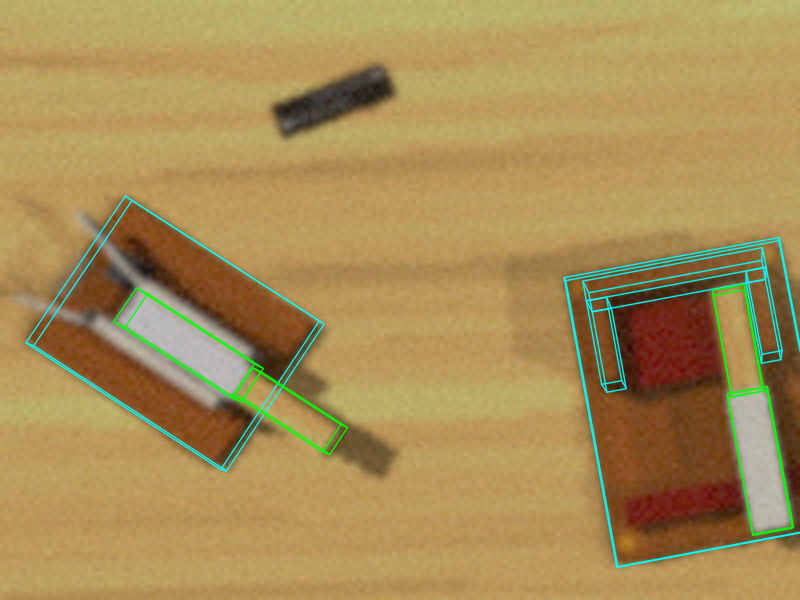

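View pics/o5.png

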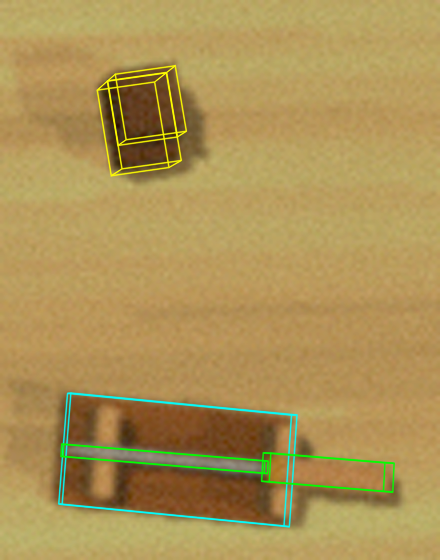

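View pics/o23.png

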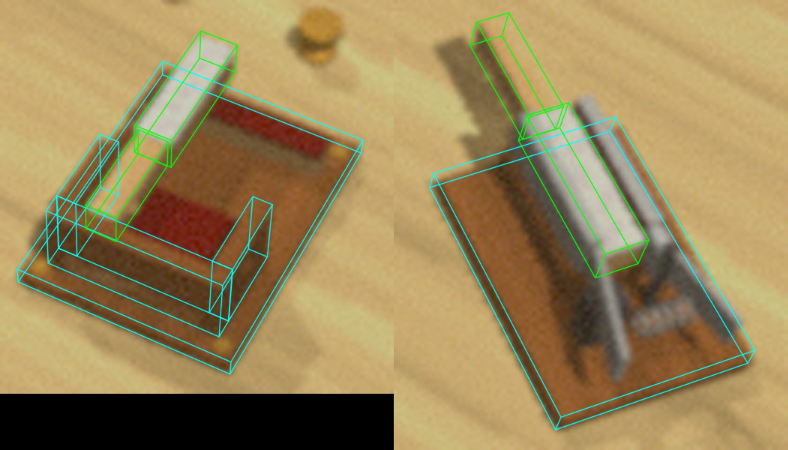

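View pics/o1.png

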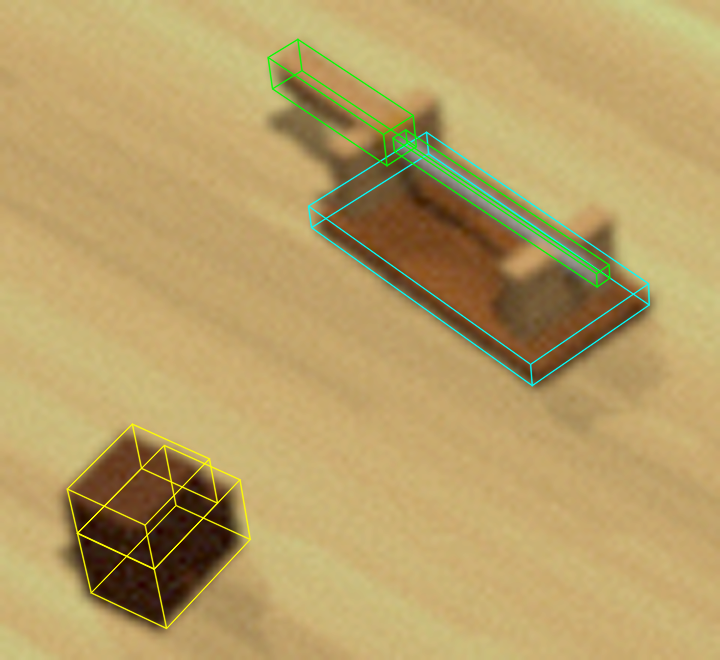

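```bash
cat > st.py <<'E'
from h import *
def tool():
    s=arm.get_state(); M=R.from_euler("xyz",s["ee_rot"]).as_matrix()
    print("t",round(s["t"],2),"tcp",np.round(s["eef_pos"],4),"jaw deg",round(np.degrees(np.arctan2(M[1,2],M[0,2])),2),"xdir",np.round(M[:,0],3),"q",np.round(s["q"],2),"F",np.round(s["force"],1),"w",round(s["width"],4))
    return s
if __name__=="__main__": tool()
E
python3 st.py; python3 -m handwheel 2>&1 | head -20
```

```text
t 2.3 tcp [0.28   0.6142 0.2214] jaw deg -114.51 xdir [-0.  0. -1.] q [ 1.43  0.36  0.01 -0.   -1.22 -0.29] F [ 0.2 -0.6  0.1] w 0.0877
invalid input
```

```bash
python3 -m handwheel '{"gripper":[-0.1,-0.1,-0.1,-0.1,-0.1,-0.1],"travel":[[0.25,-0.33,-0.1],[0.25,-0.33,-0.1],[0.25,-0.33,-0.1],[0.25,-0.33,-0.1],[0.25,-0.33,-0.1],[0.25,-0.33,-0.1]],"spin":[-1,-1,-1,-1,-1,-1]}' 30; python3 -m handwheel '{"gripper":[-0.1,-0.1,-0.1,-0.1,-0.1,-0.1],"travel":[[0.298,-0.388,-0.1],[0.298,-0.388,-0.1],[0.298,-0.388,-0.1],[0.298,-0.388,-0.1],[0.298,-0.388,-0.1],[0.298,-0.388,-0.1]],"spin":[-1,-1,-1,-1,-1,-1]}'; python3 -m handwheel '{"gripper":[-0.1,-0.1,-0.1],"travel":[[0,0,0],[0,0,0],[0,0,0]],"spin":[-0.22,-0.22,-0.22]}'; python3 st.py; python3 - <<'E'
from h import *
for n in("scene","top"):
    f=cam(n); crop(f["pixels"],*((380,200,510,340) if n=="scene" else (120,150,270,290)),5,f"pics/h_{n}.png")
E
```

```text
t: 2.9
eef_pos: [0.4063, 0.4466, 0.1709]
ee_rot: [0.755, 1.57, -2.037]
force: [0.2, 1.0, 0.4]
width: 0.045
t: 3.5
eef_pos: [0.5558, 0.2502, 0.1197]
ee_rot: [1.228, 1.568, -2.352]
force: [-0.6, 0.2, -0.5]
width: 0.0392
t: 3.8
eef_pos: [0.5541, 0.2553, 0.1215]
ee_rot: [-1.823, 1.571, 0.721]
force: [0.4, 0.9, 0.7]
width: 0.0394
t 3.8 tcp [0.5541 0.2553 0.1215] jaw deg 145.75 xdir [ 0.  0. -1.] q [ 0.75  0.33 -0.27  0.   -0.97 -1.35] F [0.4 0.9 0.7] w 0.0394
```

View pics/h_scene.png

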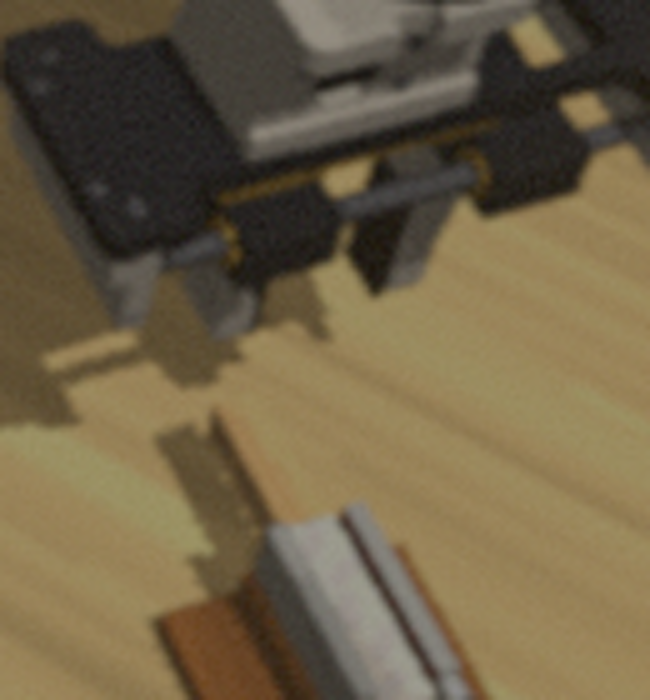

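View pics/h_top.png

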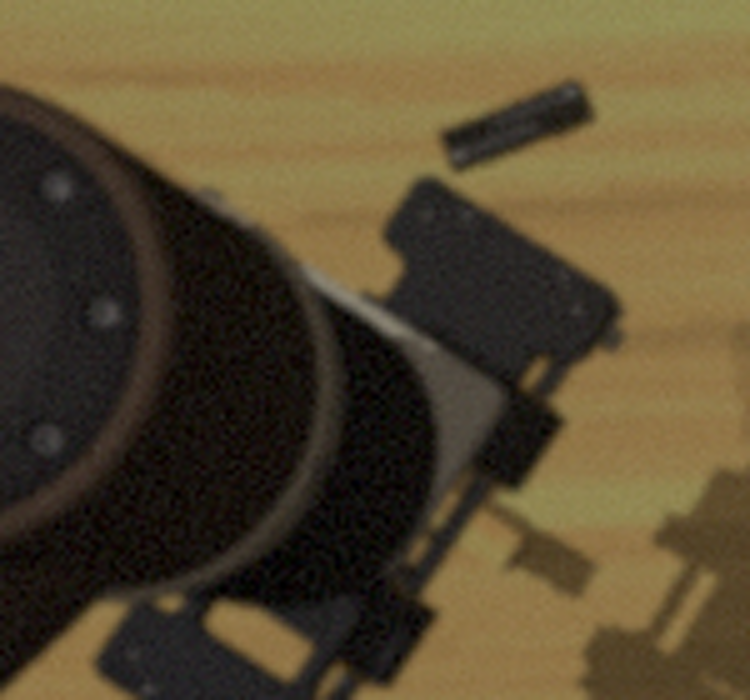

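```bash
python3 -m handwheel '{"gripper":[-0.1,-0.1,-0.1],"travel":[[0,0,-0.07],[0,0,-0.14],[0,0,-0.14]],"spin":[0,0,0]}'; python3 - <<'E'
from h import *
from st import tool
s=tool()
f=cam("scene"); crop(f["pixels"],380,200,510,340,5,"pics/h2.png")
M=R.from_euler("xyz",s["ee_rot"]).as_matrix()
for d in(-.02,.02):print((proj(f,s["eef_pos"]+M@[.019,0,d])-[380,200])*5)
E
```

```text
t: 4.2
eef_pos: [0.5511, 0.2536, 0.0472]
ee_rot: [1.211, 1.563, -2.53]
force: [-1.2, -0.7, -0.5]
width: 0.0398
t 4.2 tcp [0.5511 0.2536 0.0472] jaw deg 145.69 xdir [-0.006 -0.004 -1.   ] q [ 0.75  0.41 -0.34 -0.   -0.82 -1.35] F [-1.2 -0.7 -0.5] w 0.0398
[[189.5214557  473.14190584]]
[[296.89421373 440.90630942]]
```

View pics/h2.png

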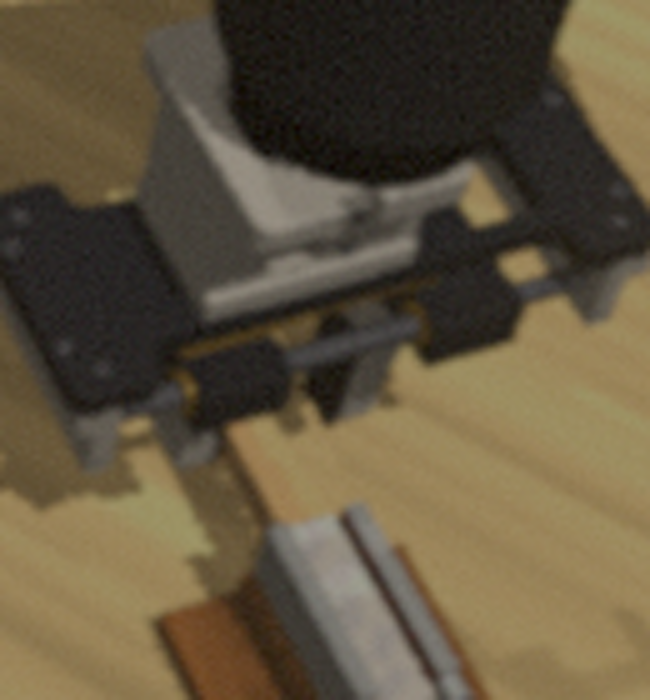

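```bash
python3 st.py; python3 -m handwheel '{"gripper":[-0.4,-0.7,-1,-1,-1],"travel":[[0,0,0],[0,0,0],[0,0,0],[0,0,0],[0,0,0]],"spin":[0,0,0,0,0]}' 30;python3 st.py
```

```text
t 4.25 tcp [0.5527 0.2544 0.0498] jaw deg 145.71 xdir [-0.003 -0.003 -1.   ] q [ 0.75  0.41 -0.34 -0.   -0.82 -1.35] F [1.3 0.3 0.9] w 0.0392
t: 4.75
eef_pos: [0.5543, 0.2553, 0.052]
ee_rot: [-1.838, 1.57, 0.703]
force: [0.9, -0.1, 0.1]
width: 0.0053
t 4.75 tcp [0.5543 0.2553 0.052 ] jaw deg 145.59 xdir [ 0.001  0.001 -1.   ] q [ 0.75  0.41 -0.34  0.   -0.82 -1.35] F [ 0.9 -0.1  0.1] w 0.0053
```

```bash
python3 - <<'E'
from h import *
f=cam("scene"); crop(f["pixels"],390,240,470,320,9,"pics/h3.png")
E
```

```text
(no output)
```

View pics/h3.png

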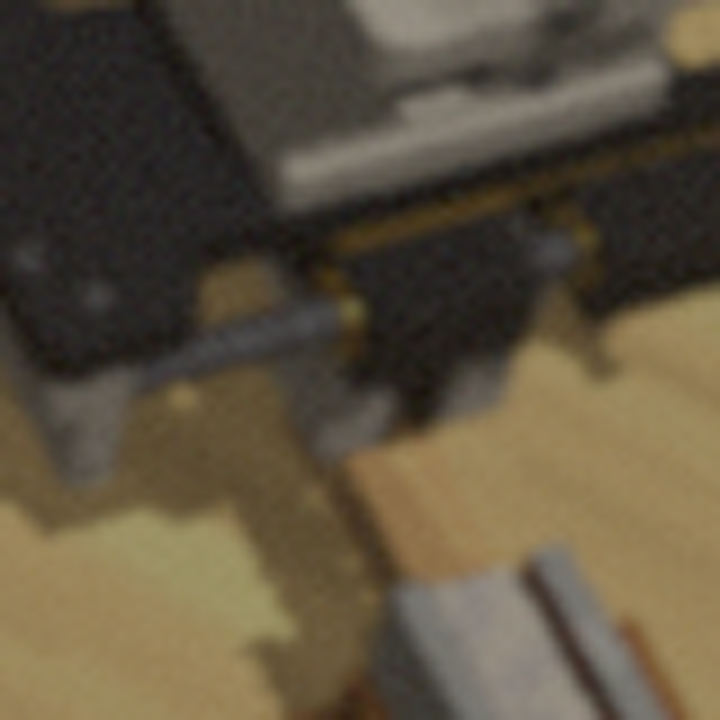

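```bash
python3 - <<'E'
from h import *
from st import tool
import pickle
s=tool(); o=pickle.load(open("obj.pkl","rb"))
f=cam("scene"); M=R.from_euler("xyz",s["ee_rot"]).as_matrix()
q=lambda P:np.round((proj(f,P)-[390,240]+.5)*9)
for d in(-.003,.003):
  for y in(-.0095,.0095):print(d,y,q(s["eef_pos"]+M@[.019,y,d]))
print(q(tf(o["key_b"],[[-.034,-.008,.018],[-.034,.008,.018],[.018,-.008,.018],[.018,.008,.018],[0,-.008,.018],[0,.008,.018]])))
E
```

```text
t 4.8 tcp [0.5542 0.2552 0.0518] jaw deg 145.59 xdir [ 0.001  0.    -1.   ] q [ 0.75  0.41 -0.34  0.   -0.82 -1.35] F [ 0.2  1.6 -0.6] w 0.0027
-0.003 -0.0095 [[365. 515.]]
-0.003 0.0095 [[319. 434.]]
0.003 -0.0095 [[394. 506.]]
0.003 0.0095 [[348. 425.]]
[[497. 571.]
 [417. 596.]
 [366. 346.]
 [288. 368.]
 [411. 422.]
 [332. 445.]]
```

```bash
python3 - <<'E'
from h import *
from st import tool
s=tool(); f=cam("scene"); cv2.imwrite("pics/full1.png",f["pixels"]); M=R.from_euler("xyz",s["ee_rot"]).as_matrix()
for z in (.1215,):
  for d in(-.02,.02):
   for y in(-.0095,.0095):
    for x in(0,.019): print(d,y,x,np.round((proj(f,np.array([.5541,.2553,z])+M@[x,y,d])-[380,200]+.5)*5))
im=cv2.imread("pics/h_scene.png"); 
cv2.imwrite("pics/h_b.png",cv2.resize(im[150:450,50:550],None,fx=1.6,fy=1.6))
E
```

```text
t 4.85 tcp [0.5541 0.2552 0.0517] jaw deg 145.59 xdir [ 0.  0. -1.] q [ 0.75  0.41 -0.34  0.   -0.82 -1.35] F [0.5 0.1 0.2] w 0.0014
-0.02 -0.0095 0 [[253. 340.]]
-0.02 -0.0095 0.019 [[242. 376.]]
-0.02 0.0095 0 [[225. 293.]]
-0.02 0.0095 0.019 [[215. 329.]]
0.02 -0.0095 0 [[369. 306.]]
0.02 -0.0095 0.019 [[357. 343.]]
0.02 0.0095 0 [[341. 260.]]
0.02 0.0095 0.019 [[329. 297.]]
```

View pics/h_b.png

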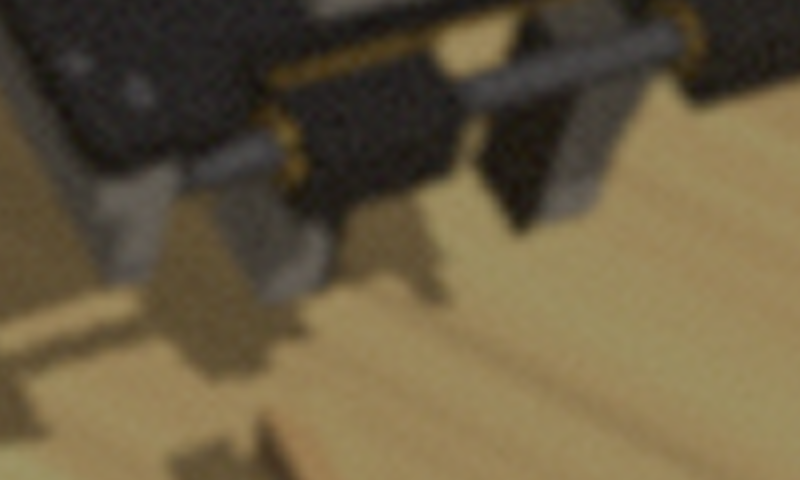

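```bash
python3 -m handwheel '{"gripper":[-0.1,-0.1,-0.1,-0.1,-0.1,-0.1,-0.1],"travel":[[0,0,0],[0,0,0],[0,0,0],[0,0,-0.03],[0,0,-0.03],[0,0,-0.03],[0,0,-0.03]],"spin":[0,0,0,0,0,0,0]}' ; python3 - <<'E'
from h import *
from st import tool
s=tool()
f=cam("scene"); crop(f["pixels"],390,220,480,320,8,"pics/h4.png"); M=R.from_euler("xyz",s["ee_rot"]).as_matrix()
for d in(-.02,.02):
   for y in(-.0095,.0095):
    for x in(0,.019): print(d,y,x,np.round((proj(f,s["eef_pos"]+M@[x,y,d])-[390,220]+.5)*8))
f=cam("top"); crop(f["pixels"],120,150,270,290,5,"pics/h4t.png")
E
```

```text
t: 5.6
eef_pos: [0.5543, 0.2553, 0.0368]
ee_rot: [-2.17, 1.57, 0.371]
force: [0.1, -0.4, -0.3]
width: 0.039
t 5.6 tcp [0.5543 0.2553 0.0368] jaw deg 145.6 xdir [ 0.  0. -1.] q [ 0.75  0.43 -0.35  0.   -0.79 -1.35] F [ 0.1 -0.4 -0.3] w 0.039
-0.02 -0.0095 0 [[253. 630.]]
-0.02 -0.0095 0.019 [[239. 680.]]
-0.02 0.0095 0 [[213. 557.]]
-0.02 0.0095 0.019 [[200. 607.]]
0.02 -0.0095 0 [[428. 577.]]
0.02 -0.0095 0.019 [[411. 628.]]
0.02 0.0095 0 [[386. 506.]]
0.02 0.0095 0.019 [[370. 557.]]
```

View pics/h4.png

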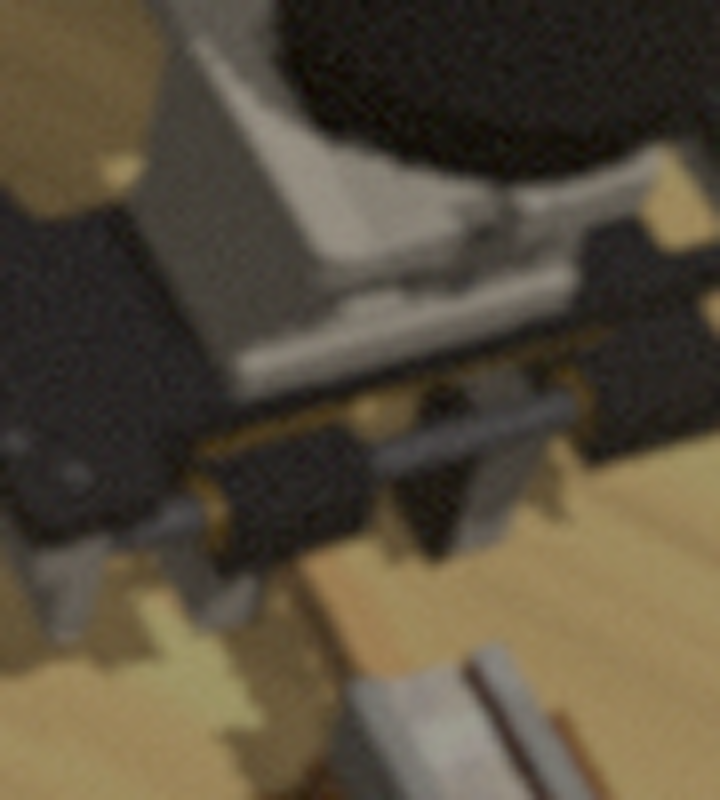

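View pics/h4t.png

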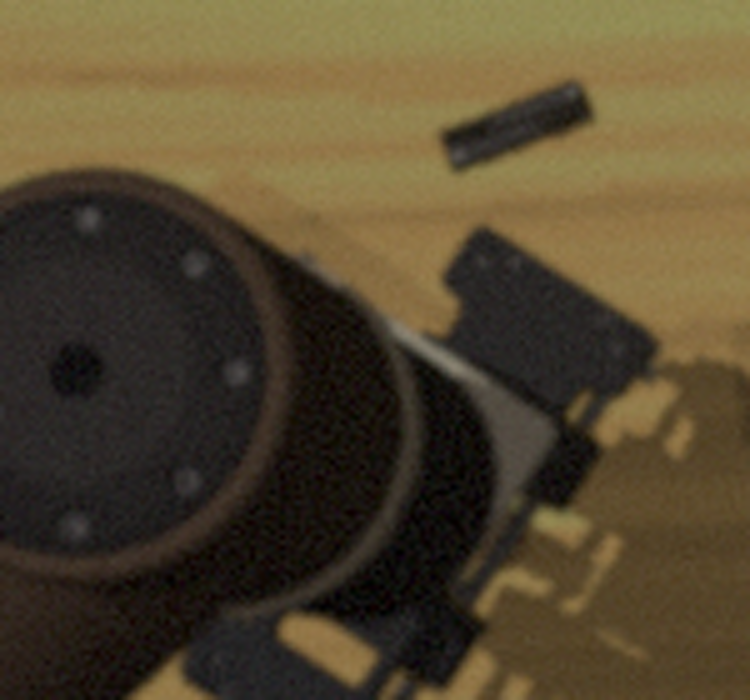

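```bash
python3 -m handwheel '{"gripper":[-0.1,-0.1,-0.1,-0.5,-1,-1,-1,-1],"travel":[[0,0,-0.024],[0,0,-0.024],[0,0,-0.024],[0,0,-0.024],[0,0,-0.024],[0,0,-0.024],[0,0,-0.024],[0,0,-0.024]],"spin":[0,0,0,0,0,0,0,0]}' 30; python3 - <<'E'
from h import *
from st import tool
s=tool()
f=cam("scene"); crop(f["pixels"],390,220,480,320,8,"pics/h5.png")
E
```

```text
t: 6.5
eef_pos: [0.5535, 0.2555, 0.0244]
ee_rot: [-0.23, 1.57, 2.31]
force: [-3.3, 3.1, 2.1]
width: 0.0159
t 6.5 tcp [0.5535 0.2555 0.0244] jaw deg 145.56 xdir [-0.001  0.001 -1.   ] q [ 0.75  0.44 -0.36 -0.   -0.76 -1.35] F [-3.3  3.1  2.1] w 0.0159
```

View pics/h5.png

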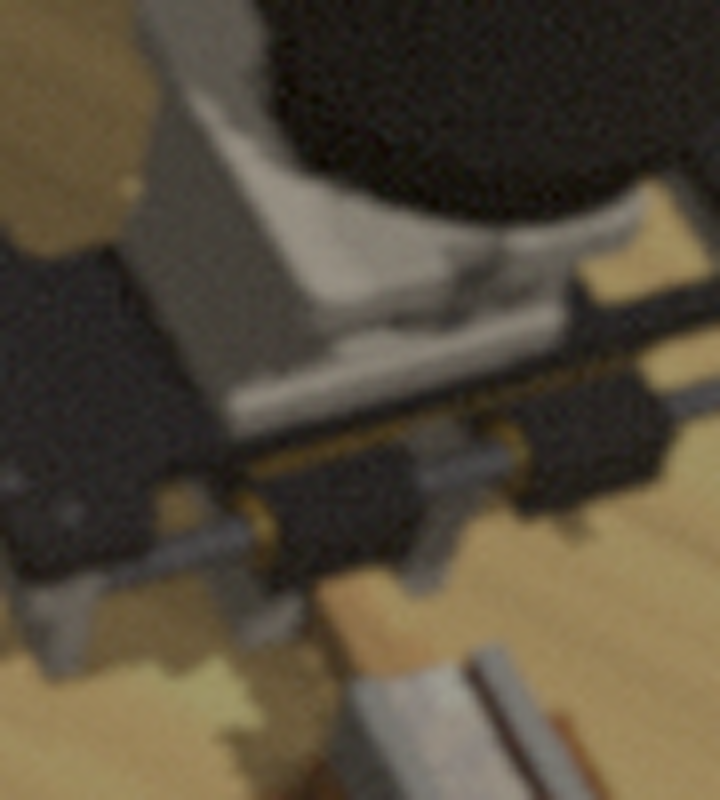

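```bash
python3 -m handwheel '{"gripper":[-1,-1,-1,-1,-1,-1,-1,-1,-1,-1,-1],"travel":[[-0.0113,-0.0165,0],[-0.0226,-0.033,0],[-0.0339,-0.0495,0],[-0.0452,-0.066,0],[-0.0565,-0.0825,0],[-0.0678,-0.099,0],[-0.0791,-0.1155,0],[-0.0904,-0.132,0],[-0.1017,-0.1485,0],[-0.1074,-0.1567,0],[-0.1074,-0.1567,0]],"spin":[0,0,0,0,0,0,0,0,0,0,0]}' 35; python3 st.py; python3 - <<'E'
from h import *
f=cam("scene"); crop(f["pixels"],360,190,520,310,5,"pics/p1.png")
E
```

```text
t: 7.65
eef_pos: [0.4997, 0.1758, 0.0243]
ee_rot: [1.29, 1.57, -2.453]
force: [-0.7, -1.1, 0.2]
width: 0.0159
t 7.65 tcp [0.4997 0.1758 0.0243] jaw deg 145.55 xdir [-0.001 -0.001 -1.   ] q [ 0.71  0.34 -0.54 -0.   -0.69 -1.31] F [-0.7 -1.1  0.2] w 0.0159
```

View pics/p1.png

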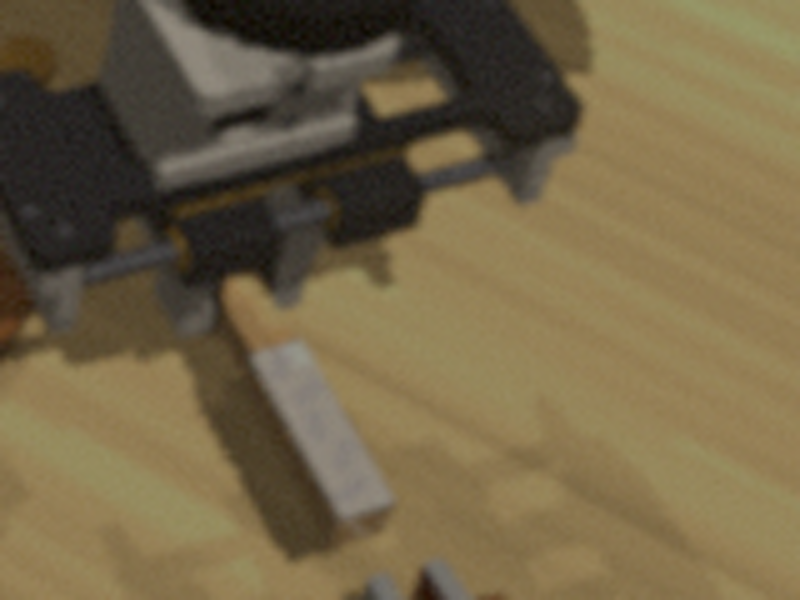

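```bash
python3 -m handwheel '{"gripper":[-1,-1,-1,-1,-1,-1,-1,-1],"travel":[[0,0,0.06],[0,0,0.12],[0.02,0.01,0.12],[0.04,0.03,0.12],[0.06,0.04,0.12],[0.06,0.04,0.12],[0.06,0.04,0.12],[0.06,0.04,0.12]],"spin":[0,0,0.2,0.4,0.6,0.8,1,1]}' 35; python3 -m handwheel '{"gripper":[-1,-1,-1,-1,-1,-1],"travel":[[0,0,0],[0,0,0],[0,0,0],[0,0,0],[0,0,0],[0,0,0]],"spin":[0.2,0.4,0.6,0.8,1,1]}';python3 -m handwheel '{"gripper":[-1,-1,-1,-1,-1,-1,-1],"travel":[[0,0,0],[0,0,0],[0,0,0],[0,0,0],[0,0,-0.04],[0,0,-0.08],[0,0,-0.08]],"spin":[0.2,0.4,0.6,0.8,0.963,0.963,0.963]}'; python3 st.py; python3 - <<'E'
from h import *
for n in("scene","top"):
  f=cam(n); cv2.imwrite(f"pics/q_{n}.png",f["pixels"]) 
  crop(f["pixels"],*((330,160,490,280) if n=="scene" else (200,220,330,320)),5,f"pics/qc_{n}.png")
E
```

```text
t: 8.5
eef_pos: [0.5307, 0.1971, 0.0842]
ee_rot: [0.944, 1.571, -2.007]
force: [-0.9, -0.3, -0.5]
width: 0.0157
t: 9.1
eef_pos: [0.5306, 0.197, 0.0843]
ee_rot: [1.069, 1.571, -1.096]
force: [0.3, 0.1, -0.1]
width: 0.0156
t: 9.8
eef_pos: [0.529, 0.1959, 0.042]
ee_rot: [-1.118, 1.566, -2.534]
force: [-0.9, -0.5, -0.5]
width: 0.0157
t 9.8 tcp [0.529  0.1959 0.042 ] jaw deg -81.1 xdir [-0.004 -0.003 -1.   ] q [ 0.7   0.36 -0.45 -0.   -0.76  1.03] F [-0.9 -0.5 -0.5] w 0.0157
```

View pics/qc_scene.png

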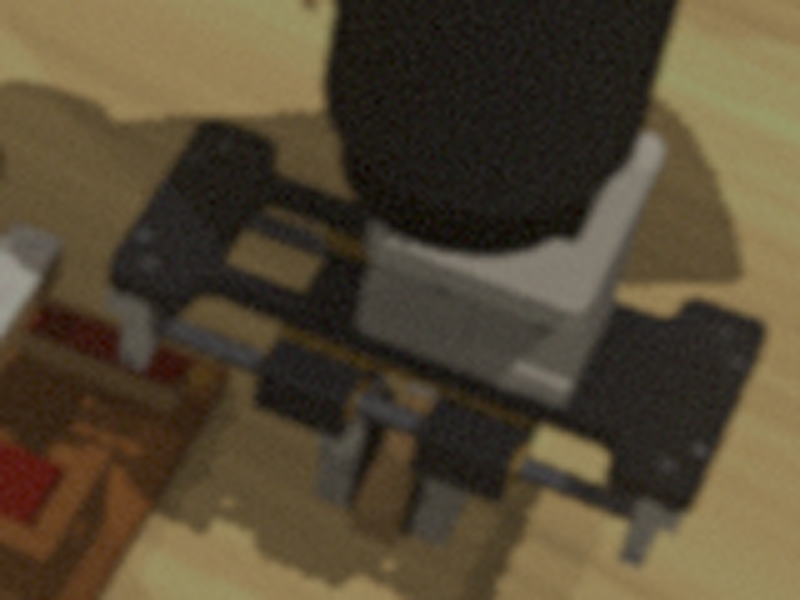

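View pics/q_top.png

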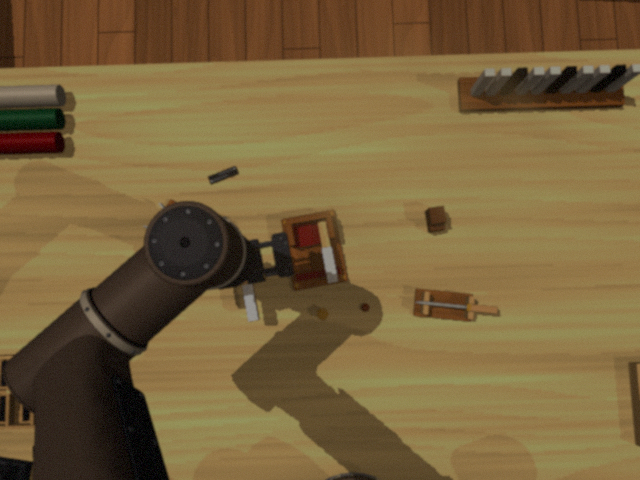

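```bash
python3 -m handwheel '{"gripper":[-1,-1,-1,-1,-1,-1],"travel":[[0,0,-0.02],[0,0,-0.04],[0,0,-0.06],[0,0,-0.07],[0,0,-0.07],[0,0,-0.07]],"spin":[0,0,0,0,0,0]}'; python3 st.py; python3 - <<'E'
from h import *
for n in("scene",):
  f=cam(n); crop(f["pixels"],330,160,490,280,5,f"pics/r1.png")
E
```

```text
t: 10.5
eef_pos: [0.5304, 0.1968, 0.0093]
ee_rot: [-0.726, 1.57, -2.141]
force: [0.0, 0.1, -1.4]
width: 0.0158
t 10.5 tcp [0.5304 0.1968 0.0093] jaw deg -81.07 xdir [-0. -0. -1.] q [ 0.7   0.41 -0.48  0.   -0.69  1.03] F [ 0.   0.1 -1.4] w 0.0158
```

View pics/r1.png

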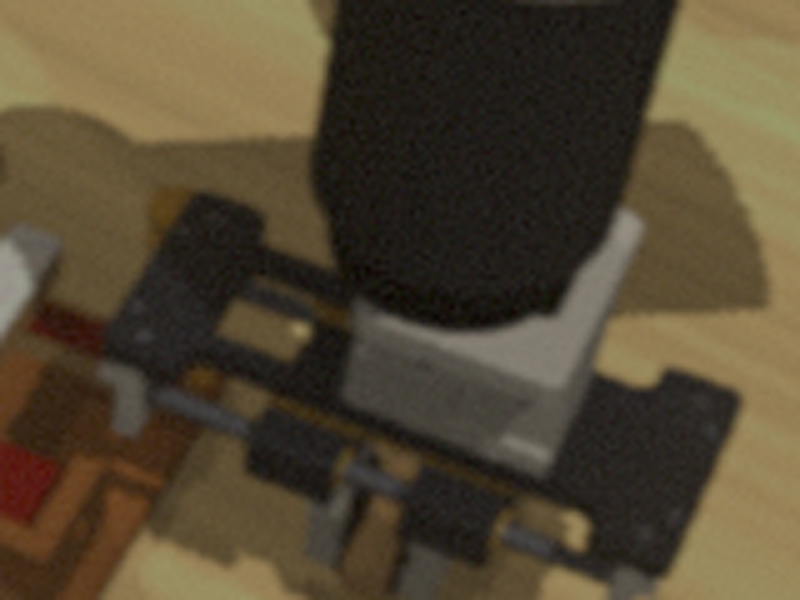

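```bash
python3 -m handwheel '{"gripper":[-1,-1,-1,-1,-1,-1,-1],"travel":[[0,0,0.02],[-0.04,0.03,0.02],[-0.08,0.05,0.02],[-0.08,0.05,0],[-0.08,0.05,-0.01],[-0.08,0.05,-0.02],[-0.08,0.05,-0.02]],"spin":[0,0,0,0,0,0,0]}'; python3 st.py;  python3 -m handwheel '{"gripper":[-1,-1,-1],"travel":[[0,0,-0.004],[0,0,-0.008],[0,0,-0.008]],"spin":[0,0,0]}'; python3 st.py
```

```text
t: 11.25
eef_pos: [0.4905, 0.2212, -0.0013]
ee_rot: [-0.924, 1.57, -2.339]
force: [-1.0, -0.3, -0.7]
width: 0.0156
t 11.25 tcp [ 0.4905  0.2212 -0.0013] jaw deg -81.11 xdir [-0.001 -0.001 -1.   ] q [ 0.79  0.39 -0.55  0.   -0.64  0.94] F [-1.  -0.3 -0.7] w 0.0156
t: 11.55
eef_pos: [0.4905, 0.2216, -0.0047]
ee_rot: [-0.477, 1.571, -1.892]
force: [0.5, -0.1, -1.1]
width: 0.0155
t 11.55 tcp [ 0.4905  0.2216 -0.0047] jaw deg -81.09 xdir [-0. -0. -1.] q [ 0.79  0.39 -0.55  0.   -0.63  0.94] F [ 0.5 -0.1 -1.1] w 0.0155
```

```bash
python3 -m handwheel '{"gripper":[-1,-1],"travel":[[0,0,-0.004],[0,0,-0.004]],"spin":[0,0]}'; python3 st.py; python3 - <<'E'
from h import *
f=cam("scene"); crop(f["pixels"],350,140,490,250,5,f"pics/r2.png")
f=cam("top"); crop(f["pixels"],180,230,330,350,5,f"pics/r2t.png")
E
```

```text
t: 11.75
eef_pos: [0.4906, 0.2217, -0.005]
ee_rot: [1.377, 1.57, -0.038]
force: [-5.5, -2.1, 20.3]
width: 0.0156
t 11.75 tcp [ 0.4906  0.2217 -0.005 ] jaw deg -81.04 xdir [ 0.001 -0.    -1.   ] q [ 0.79  0.39 -0.55  0.   -0.62  0.94] F [-5.5 -2.1 20.3] w 0.0156
```

View pics/r2.png

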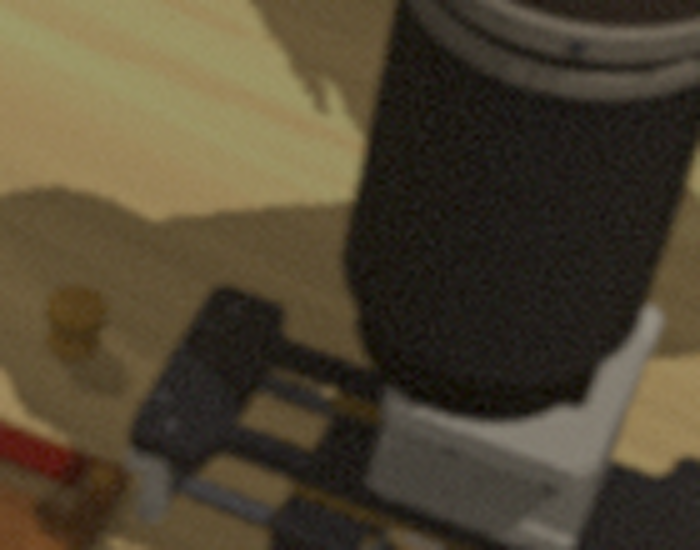

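View pics/r2t.png

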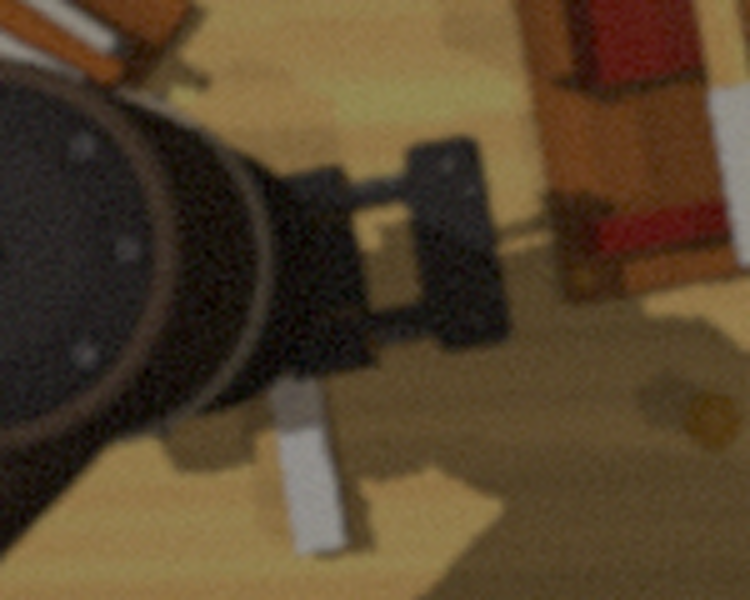

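```bash
python3 -m handwheel '{"gripper":[-1,-0.4,-0.3,-0.3,-0.3,-0.3],"travel":[[0,0,0.003],[0,0,0.003],[0,0,0.003],[0,0,0.06],[0,0,0.12],[0,0,0.12]],"spin":[0,0,0,0,0,0]}'; python3 st.py; python3 - <<'E'
from h import *
f=cam("top"); crop(f["pixels"],180,230,330,350,5,f"pics/r3t.png")
p=ray(f,(np.array([321,550])+.5)/5-.5+[180,230],.02); y=np.radians(8.9); d=np.array([np.cos(y),np.sin(y)]); print(p, p[:2]+.038*d, p[:2]+.104*d)
E
```

```text
t: 12.45
eef_pos: [0.4924, 0.2234, 0.0567]
ee_rot: [2.067, 1.565, 0.653]
force: [0.1, 0.8, -0.7]
width: 0.0306
t 12.45 tcp [0.4924 0.2234 0.0567] jaw deg -81.03 xdir [ 0.005  0.004 -1.   ] q [ 0.79  0.3  -0.5   0.   -0.76  0.94] F [ 0.1  0.8 -0.7] w 0.0306
[0.38711696 0.20621519 0.02      ] [0.42465943 0.21209419] [0.48986478 0.22230507]
```

View pics/r3t.png

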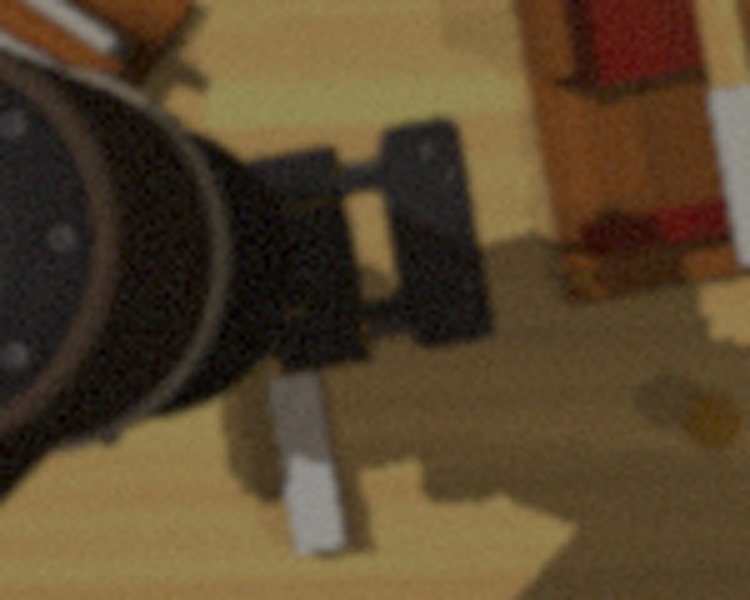

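```bash
python3 -m handwheel '{"gripper":[-0.2,-0.2,-0.2,-0.2],"travel":[[-0.07,-0.01,0],[-0.1326,-0.0208,0],[-0.1326,-0.0208,-0.04],[-0.1326,-0.0208,-0.04]],"spin":[0,0,0,0]}'; python3 -m handwheel '{"gripper":[-0.2],"travel":[[0,0,0]],"spin":[0]}'; python3 st.py
```

```text
t: 12.9
eef_pos: [0.4222, 0.21, 0.0314]
ee_rot: [-0.97, 1.567, -2.384]
force: [0.4, 0.2, -0.2]
width: 0.0351
t: 13.0
eef_pos: [0.424, 0.2112, 0.0329]
ee_rot: [-0.76, 1.569, -2.175]
force: [0.4, 0.4, -0.8]
width: 0.0347
t 13.0 tcp [0.424  0.2112 0.0329] jaw deg -81.06 xdir [-0.001 -0.001 -1.   ] q [ 0.88  0.25 -0.66  0.   -0.66  0.85] F [ 0.4  0.4 -0.8] w 0.0347
```

Now lower to reading about 0.000 and grip.

```bash
python3 -m handwheel '{"gripper":[-0.2,-0.2,-0.2,-0.6,-1,-1,-1],"travel":[[0,0,-0.03],[0,0,-0.06],[0,0,-0.066],[0,0,-0.066],[0,0,-0.066],[0,0,-0.066],[0,0,-0.066]],"spin":[0,0,0,0,0,0,0]}' 30;python3 st.py
```

```text
t: 13.7
eef_pos: [0.4245, 0.2117, 0.001]
ee_rot: [2.197, 1.57, 0.782]
force: [0.9, -0.3, 2.4]
width: 0.0196
t 13.7 tcp [0.4245 0.2117 0.001 ] jaw deg -81.07 xdir [ 0.001  0.001 -1.   ] q [ 0.88  0.3  -0.69  0.   -0.58  0.85] F [ 0.9 -0.3  2.4] w 0.0196
```

```bash
python3 -m handwheel '{"gripper":[-1,-1,-1,-1,-1,-1,-1,-1],"travel":[[0,0,0.07],[0,0,0.14],[0.07,-0.09,0.14],[0.14,-0.18,0.14],[0.196,-0.262,0.14],[0.196,-0.262,0.14],[0.196,-0.262,0.1],[0.196,-0.262,0.1]],"spin":[0,0,0,0,0,0,0,0]}' 30;python3 st.py; python3 - <<'E'
from h import *
f=cam("scene"); crop(f["pixels"],260,170,400,300,5,f"pics/k1.png")
f=cam("top"); crop(f["pixels"],240,190,370,310,6,f"pics/k1t.png")
E
```

```text
t: 14.5
eef_pos: [0.5206, 0.0791, 0.0487]
ee_rot: [-1.376, 1.567, -2.793]
force: [-0.2, -0.7, 0.3]
width: 0.0199
t 14.5 tcp [0.5206 0.0791 0.0487] jaw deg -81.2 xdir [-0.003 -0.001 -1.   ] q [ 0.52  0.3  -0.53 -0.   -0.75  1.2 ] F [-0.2 -0.7  0.3] w 0.0199
```

View pics/k1.png

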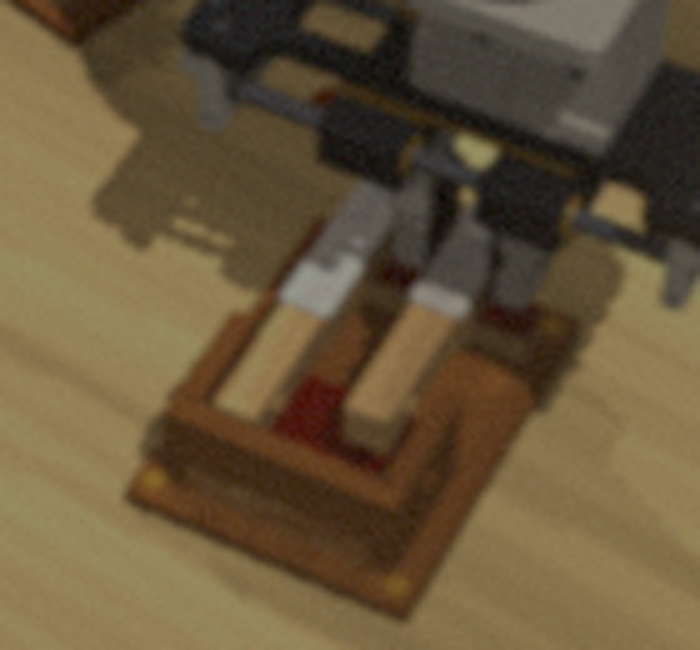

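View pics/k1t.png

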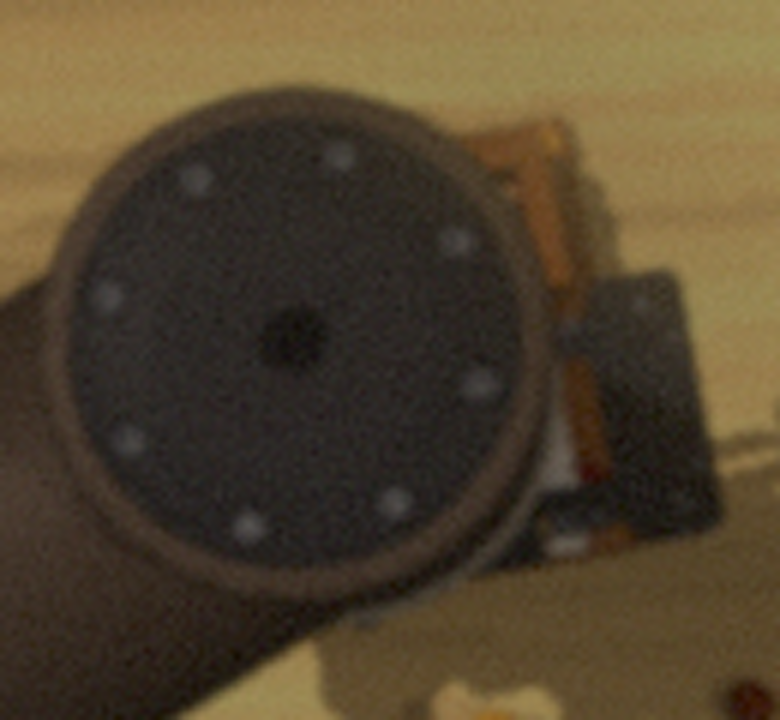

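```bash
python3 -m handwheel '{"gripper":[-1,-1,-1,-1,-1],"travel":[[0,0,-0.014],[0,0,-0.028],[0,0,-0.036],[0,0,-0.042],[0,0,-0.042]],"spin":[0,0,0,0,0]}' 30;python3 st.py; python3 - <<'E'
from h import *
f=cam("scene"); crop(f["pixels"],280,195,385,300,7,f"pics/k2.png")
E
```

```text
t: 15.1
eef_pos: [0.5217, 0.0804, 0.0289]
ee_rot: [-1.241, 1.57, -2.656]
force: [-0.7, -0.3, 1.2]
width: 0.0196
t 15.1 tcp [0.5217 0.0804 0.0289] jaw deg -81.06 xdir [-0.001 -0.    -1.   ] q [ 0.52  0.33 -0.54 -0.   -0.7   1.2 ] F [-0.7 -0.3  1.2] w 0.0196
```

View pics/k2.png

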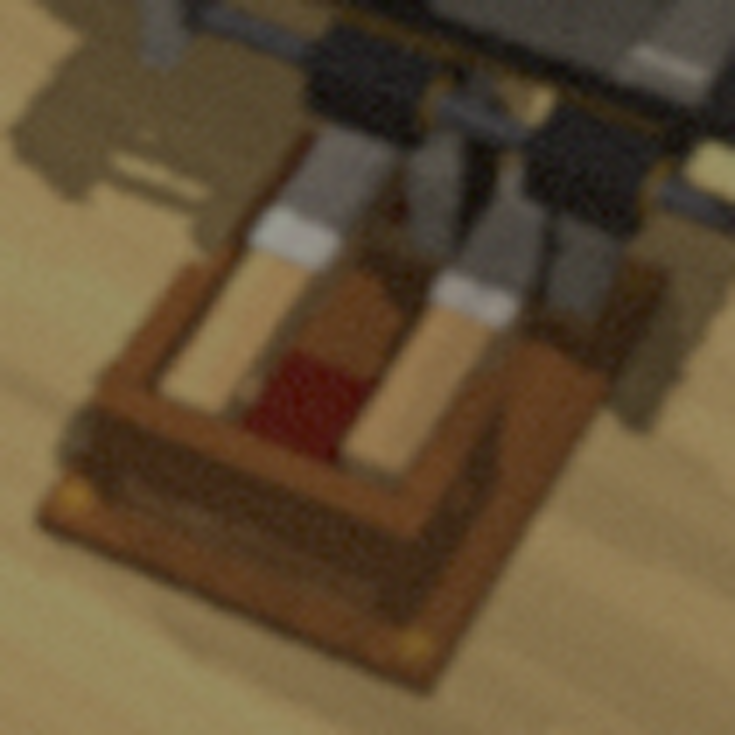

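```bash
python3 -m handwheel '{"gripper":[-1,-1,-1,-1,-1,-1,-1],"travel":[[0,0,-0.003],[0,0,-0.004],[0.005,0.0008,-0.004],[0.010,0.0016,-0.004],[0.014,0.0022,-0.004],[0.016,0.0025,-0.004],[0.016,0.0025,-0.004]],"spin":[0,0,0,0,0,0,0]}' 30;python3 st.py
```

```text
t: 15.85
eef_pos: [0.5302, 0.0816, 0.0273]
ee_rot: [-0.59, 1.571, -2.005]
force: [-0.1, -0.4, 1.0]
width: 0.02
t 15.85 tcp [0.5302 0.0816 0.0273] jaw deg -81.08 xdir [-0. -0. -1.] q [ 0.52  0.34 -0.53  0.   -0.7   1.21] F [-0.1 -0.4  1. ] w 0.02
```

```bash
python3 -m handwheel '{"gripper":[-1,-1,-1],"travel":[[0.002,0.0003,-0.001],[0.004,0.0006,-0.001],[0.004,0.0006,-0.001]],"spin":[0,0,0]}' 30;python3 st.py;python3 -m handwheel '{"gripper":[-1,-1,-1],"travel":[[0.002,0.0003,0],[0.004,0.0006,0],[0.004,0.0006,0]],"spin":[0,0,0]}' 30;python3 st.py
```

```text
t: 16.15
eef_pos: [0.5314, 0.0817, 0.027]
ee_rot: [-1.403, 1.57, -2.818]
force: [-3.9, -0.5, 5.3]
width: 0.0198
t 16.15 tcp [0.5314 0.0817 0.027 ] jaw deg -81.09 xdir [-0.001 -0.    -1.   ] q [ 0.52  0.35 -0.52 -0.   -0.7   1.21] F [-3.9 -0.5  5.3] w 0.0198
t: 16.45
eef_pos: [0.5314, 0.0817, 0.027]
ee_rot: [-1.474, 1.566, -2.89]
force: [-11.9, 2.7, 13.7]
width: 0.02
t 16.45 tcp [0.5314 0.0817 0.027 ] jaw deg -81.11 xdir [-0.004 -0.001 -1.   ] q [ 0.52  0.35 -0.52 -0.   -0.71  1.21] F [-11.9   2.7  13.7] w 0.02
```

```bash
python3 -m handwheel '{"gripper":[-1,-1,-0.4,-0.4,-0.4,-0.4,-0.4,-0.4],"travel":[[-0.003,0.001,0.001],[-0.0035,0.0025,0.001],[-0.0035,0.0025,0.001],[-0.0035,0.0025,0.001],[-0.0035,0.0025,0.05],[-0.0035,0.0025,0.1],[-0.0035,0.0025,0.15],[-0.0035,0.0025,0.15]],"spin":[0,0,0,0,0,0,0,0]}' 30;python3 st.py
```

```text
t: 17.25
eef_pos: [0.5352, 0.0847, 0.1055]
ee_rot: [1.79, 1.564, 0.376]
force: [0.9, 0.4, 0.3]
width: 0.0265
t 17.25 tcp [0.5352 0.0847 0.1055] jaw deg -81.02 xdir [ 0.007  0.003 -1.   ] q [ 0.52  0.24 -0.44  0.   -0.88  1.21] F [0.9 0.4 0.3] w 0.0265
```

```bash
python3 -m handwheel '{"gripper":[-0.4,-0.4,-0.4,-0.4],"travel":[[0,-0.05,0],[0,-0.1,-0.04],[0,-0.1,-0.04],[0,-0.1,-0.04]],"spin":[0,0,0,0]}' 30;python3 st.py; python3 - <<'E'
from h import *
f=cam("scene"); crop(f["pixels"],280,195,385,300,7,f"pics/k3.png")
E
```

```text
t: 17.65
eef_pos: [0.5324, 0.033, 0.0813]
ee_rot: [-1.065, 1.57, -2.481]
force: [0.2, 0.6, 0.6]
width: 0.0264
t 17.65 tcp [0.5324 0.033  0.0813] jaw deg -81.13 xdir [-0. -0. -1.] q [ 0.43  0.27 -0.48  0.   -0.82  1.3 ] F [0.2 0.6 0.6] w 0.0264
```

View pics/k3.png

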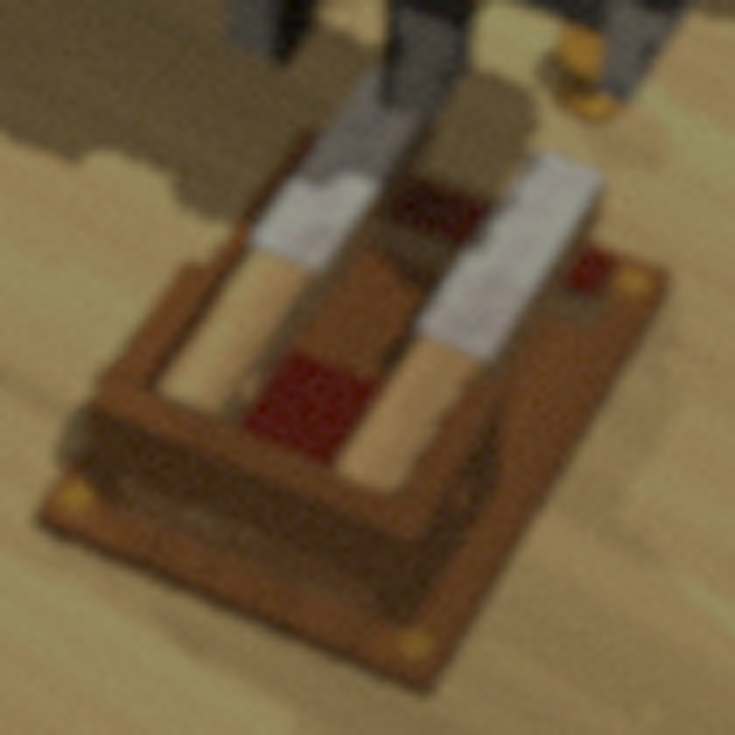

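```bash
python3 -m handwheel '{"gripper":[-0.4,-0.4,-0.4,-0.4,-0.4],"travel":[[0,0,-0.04],[0,0,-0.07],[0,0,-0.085],[0,0,-0.104],[0,0,-0.104]],"spin":[0,0,0,0,0]}' 30;python3 st.py;python3 -m handwheel '{"gripper":[-0.7,-1,-1,-1],"travel":[[0,0,0],[0,0,0],[0,0,0],[0,0,0]],"spin":[0,0,0,0]}' 30;python3 st.py;
```

```text
t: 18.2
eef_pos: [0.532, 0.0337, 0.0291]
ee_rot: [-1.349, 1.57, -2.764]
force: [-0.3, 0.3, -0.3]
width: 0.0262
t 18.2 tcp [0.532  0.0337 0.0291] jaw deg -81.05 xdir [-0.001 -0.    -1.   ] q [ 0.43  0.34 -0.53 -0.   -0.7   1.3 ] F [-0.3  0.3 -0.3] w 0.0262
t: 18.6
eef_pos: [0.5325, 0.0336, 0.0302]
ee_rot: [1.811, 1.57, 0.396]
force: [-0.4, 0.0, 0.4]
width: 0.0192
t 18.6 tcp [0.5325 0.0336 0.0302] jaw deg -81.08 xdir [ 0.001  0.    -1.   ] q [ 0.43  0.33 -0.53  0.   -0.7   1.3 ] F [-0.4  0.   0.4] w 0.0192
```

```bash
python3 -m handwheel '{"gripper":[-1,-1,-1,-1,-1],"travel":[[0.0005,-0.003,0],[0.004,-0.0024,0],[0.008,-0.0018,0],[0.0104,-0.0014,0],[0.0104,-0.0014,0]],"spin":[0,0,0,0,0]}' 30;python3 st.py;python3 -m handwheel '{"gripper":[-1,-1,-1],"travel":[[0.002,0.0003,0],[0.004,0.0006,0],[0.004,0.0006,0]],"spin":[0,0,0]}' 30;python3 st.py
```

```text
t: 19.1
eef_pos: [0.5368, 0.0322, 0.0302]
ee_rot: [-1.266, 1.569, -2.681]
force: [-3.6, -1.1, 6.8]
width: 0.0195
t 19.1 tcp [0.5368 0.0322 0.0302] jaw deg -81.09 xdir [-0.001 -0.001 -1.   ] q [ 0.42  0.34 -0.52  0.   -0.71  1.3 ] F [-3.6 -1.1  6.8] w 0.0195
t: 19.4
eef_pos: [0.5386, 0.0325, 0.0302]
ee_rot: [-1.286, 1.569, -2.702]
force: [-5.2, -0.6, 7.1]
width: 0.0198
t 19.4 tcp [0.5386 0.0325 0.0302] jaw deg -81.09 xdir [-0.002 -0.001 -1.   ] q [ 0.42  0.34 -0.52  0.   -0.71  1.3 ] F [-5.2 -0.6  7.1] w 0.0198
```

```bash
python3 -m handwheel '{"gripper":[-1,-1,-1],"travel":[[0.002,0.0003,0],[0.004,0.0006,0],[0.004,0.0006,0]],"spin":[0,0,0]}' 30;python3 st.py;python3 - <<'E'
from h import *
f=cam("scene"); crop(f["pixels"],280,195,385,300,7,f"pics/k4.png")
E
```

```text
t: 19.7
eef_pos: [0.5386, 0.0325, 0.0301]
ee_rot: [-1.446, 1.566, -2.861]
force: [-11.8, 0.5, 14.5]
width: 0.0197
t 19.7 tcp [0.5386 0.0325 0.0301] jaw deg -81.11 xdir [-0.005 -0.001 -1.   ] q [ 0.42  0.35 -0.51 -0.   -0.72  1.3 ] F [-11.8   0.5  14.5] w 0.0197
```

View pics/k4.png

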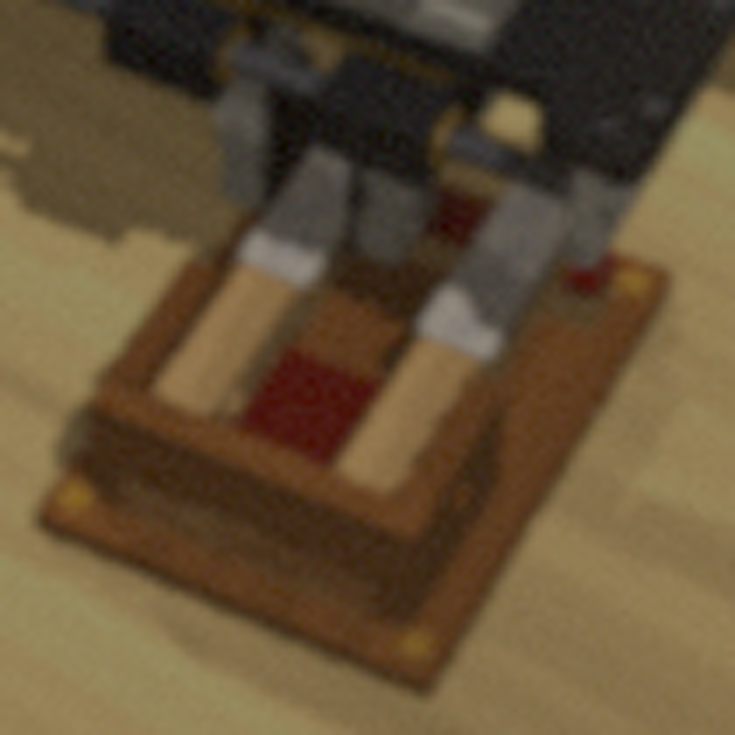

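```bash
python3 -m handwheel '{"gripper":[-1,-0.4,-0.4,-0.4,-0.4,-0.4,-0.4],"travel":[[-0.004,-0.0006,0],[-0.004,-0.0006,0],[-0.004,-0.0006,0],[-0.004,-0.0006,0.05],[-0.004,-0.0006,0.1],[-0.004,-0.0006,0.15],[-0.004,-0.0006,0.15]],"spin":[0,0,0,0,0,0,0]}' 30;python3 st.py
python3 - <<'E'
from h import *
B=[(-27,18,-15,15,0,28),(-15,18,-15,15,28,48)]
data=[]
for n,(x0,y0,x1,y1) in(("scene",(185,175,245,235)),("top",(410,190,470,250))):
    f=cam(n); g=f["pixels"][y0:y1,x0:x1]; k=8
    g=cv2.resize(g,None,fx=k,fy=k,interpolation=cv2.INTER_CUBIC)
    r=g[:,:,1].astype(float)  # green: bench bright, walnut dark
    cv2.imwrite(f"pics/sp_{n}.png",g)
    m=(r<45).astype(np.uint8); print(n,m.sum()/64, np.percentile(r,[2,10,50,90]))
    data.append((f,(x0,y0),k,m))
def sil(f,o,k,shape,p):
    M=np.zeros(shape,np.uint8)
    for b in B:
        V=np.array([(x,y,z) for x in b[:2] for y in b[2:4] for z in b[4:]])/1000.
        U=(proj(f,tf([p[0],p[1],0,p[2]],V))-np.array(o)+.5)*k-.5
        cv2.fillConvexPoly(M,cv2.convexHull(np.round(U).astype(np.int32)),1)
    return M
from scipy.optimize import minimize
for use in([0],[1],[0,1]):
    c=lambda p:sum(1-(sil(*data[i][:3],data[i][3].shape,p)&data[i][3]).sum()/(sil(*data[i][:3],data[i][3].shape,p)|data[i][3]).sum() for i in use)
    s=minimize(c,[.618,-.185,.11],method="Nelder-Mead",options=dict(initial_simplex=[[.618,-.185,.11],[.623,-.185,.11],[.618,-.18,.11],[.618,-.185,.2]]))
    print(use,np.round(s.x,4),np.degrees(s.x[2]),s.fun)
E
```

```text
t: 20.45
eef_pos: [0.542, 0.0338, 0.1082]
ee_rot: [1.7, 1.565, 0.286]
force: [0.4, -0.8, -0.1]
width: 0.0264
t 20.45 tcp [0.542  0.0338 0.1082] jaw deg -81.04 xdir [ 0.006  0.002 -1.   ] q [ 0.42  0.24 -0.44  0.   -0.89  1.3 ] F [ 0.4 -0.8 -0.1] w 0.0264
scene 428.234375 [ 17.  32. 127. 136.]
top 95.0 [ 42.  61. 140. 148.]
[0] [ 0.6232 -0.1808  0.3489] 19.993159651270446 0.35077935077935074
[1] [ 0.6172 -0.1799  0.1875] 10.741821179798315 0.8007537276749139
[0, 1] [ 0.6227 -0.1812  0.3724] 21.336087536106785 1.1489058938593448
```

```bash
python3 - <<'E'
import cv2,numpy as np
a=cv2.imread("pics/sp_scene.png");b=cv2.imread("pics/sp_top.png")
c=np.hstack([a,b]);c=cv2.convertScaleAbs(c,alpha=1.8);print(c.shape);cv2.imwrite("pics/sp.png",cv2.resize(c,(800,400)))
E
```

```text
(480, 960, 3)
```

View pics/sp.png

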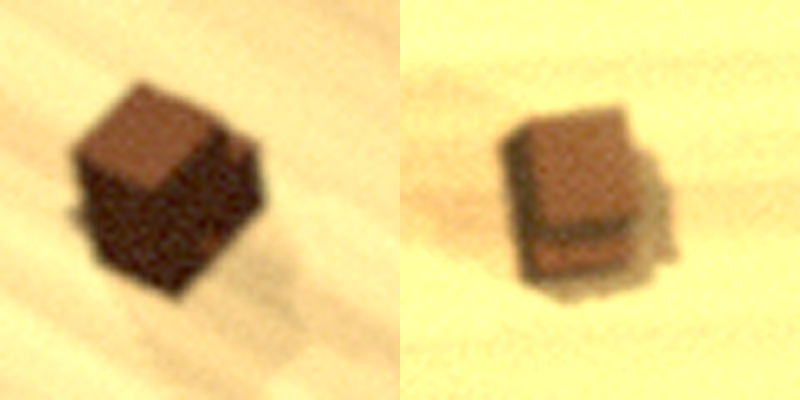

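```bash
python3 - <<'E'
from h import *
S=cam("scene");T=cam("top")
k=20/3
PS=[[18,-15,48],[-15,-15,48],[-15,15,48],[18,15,48],[-27,15,28],[18,-15,0],[18,15,0],[-27,15,0]]
US=[(75,155),(143,82),(223,128),(152,192),(260,148),(100,262),(178,300),(265,205)]
PT=[[18,15,48],[18,-15,48],[-15,-15,48],[-15,15,48],[-27,-15,28],[-27,15,28],[18,15,0]]
UT=[(130,122),(225,107),(238,215),(145,225),(232,262),(130,275),(103,140)]
g=lambda U,o:(np.array(U,float)+.5)/k-.5+np.array(o)
A=[(S,np.array(PS)/1e3,g(US,(185,175)))];Bt=[(T,np.array(PT)/1e3,g(UT,(410,190)))]
for L in(A,Bt,A+Bt):
    r=lambda p:np.concatenate([(proj(f,tf([p[0],p[1],0,p[2]],P))-U).ravel() for f,P,U in L])
    s=least_squares(r,[.618,-.185,.1],loss="soft_l1"); print(np.round(s.x,4),np.degrees(s.x[2]).round(2),np.abs(r(s.x)).max().round(2),np.sqrt((r(s.x)**2).mean()).round(2))
E
```

```text
[ 0.6225 -0.1819  0.0976] 5.59 1.24 0.73
[ 0.6203 -0.1834  0.0671] 3.85 0.94 0.47
[ 0.6211 -0.1829  0.0815] 4.67 1.81 0.76
```

```bash
python3 -m handwheel '{"gripper":[0.1,0.1,0.1,0.1,0.1,0.1,0.1],"travel":[[0.04,-0.1,0],[0.08,-0.2,0],[0.12,-0.3,0],[0.165,-0.4,-0.03],[0.165,-0.433,-0.05],[0.165,-0.433,-0.05],[0.165,-0.433,-0.05]],"spin":[-0.087,-0.087,-0.087,-0.087,-0.087,-0.087,-0.087]}' 30;python3 st.py;python3 - <<'E'
from h import *
f=cam("scene"); crop(f["pixels"],155,115,275,235,6,f"pics/w1.png")
E
```

```text
t: 21.35
eef_pos: [0.6208, -0.1844, 0.0777]
ee_rot: [-1.678, 1.567, 3.119]
force: [-0.0, -0.7, 0.9]
width: 0.0485
t 21.35 tcp [ 0.6208 -0.1844  0.0777] jaw deg -85.11 xdir [-0.004  0.    -1.   ] q [ 0.01  0.43 -0.22 -0.   -0.92  1.64] F [-0.  -0.7  0.9] w 0.0485
```

View pics/w1.png

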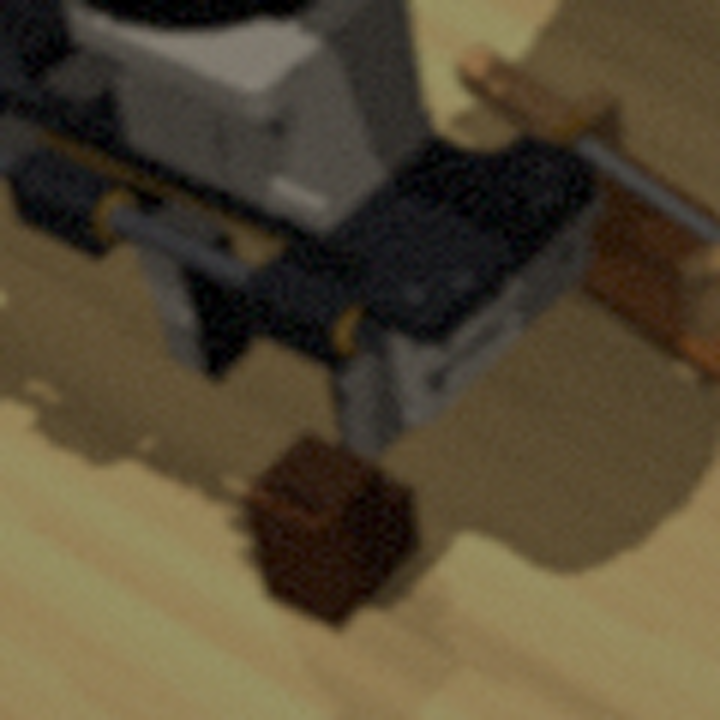

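```bash
python3 -m handwheel '{"gripper":[0.1,0.1,0.1,0.1,-0.2,-0.6,-1,-1],"travel":[[0,0,-0.04],[0,0,-0.08],[0,0,-0.105],[0,0,-0.107],[0,0,-0.107],[0,0,-0.107],[0,0,-0.107],[0,0,-0.107]],"spin":[0,0,0,0,0,0,0,0]}' 30;python3 st.py;python3 - <<'E'
from h import *
f=cam("scene"); crop(f["pixels"],155,115,275,235,6,f"pics/w2.png")
E
```

```text
t: 22.2
eef_pos: [0.6227, -0.1834, 0.0274]
ee_rot: [1.439, 1.569, -0.045]
force: [-0.3, 1.4, 4.0]
width: 0.0299
t 22.2 tcp [ 0.6227 -0.1834  0.0274] jaw deg -84.98 xdir [ 0.002 -0.    -1.   ] q [ 0.01  0.49 -0.27  0.   -0.81  1.64] F [-0.3  1.4  4. ] w 0.0299
```

View pics/w2.png

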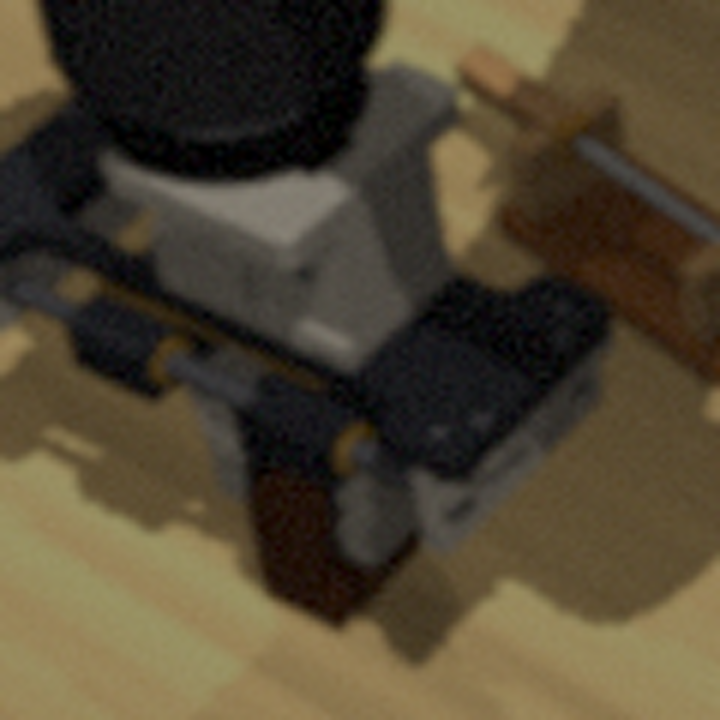

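```bash
python3 -m handwheel '{"gripper":[-1,-1,-1,-1,-1,-1,-1,-1,-1,-1],"travel":[[0,0,0.07],[0,0,0.14],[-0.01,0.1,0.14],[-0.02,0.2,0.14],[-0.04,0.3,0.14],[-0.06,0.4,0.14],[-0.06,0.5,0.14],[-0.06,0.5,0.11],[-0.06,0.5,0.11],[-0.06,0.5,0.11]],"spin":[0,0,0.088,0.088,0.088,0.088,0.088,0.088,0.088,0.088]}' 30;python3 st.py;python3 - <<'E'
from h import *
f=cam("scene"); crop(f["pixels"],280,185,385,300,6,f"pics/w3.png")
E
```

```text
t: 23.25
eef_pos: [0.5916, 0.0662, 0.0813]
ee_rot: [-1.23, 1.57, -2.644]
force: [0.2, -0.4, 0.2]
width: 0.0298
t 23.25 tcp [0.5916 0.0662 0.0813] jaw deg -81.03 xdir [-0.001 -0.001 -1.   ] q [ 0.44  0.36 -0.34  0.   -0.87  1.29] F [ 0.2 -0.4  0.2] w 0.0298
```

View pics/w3.png

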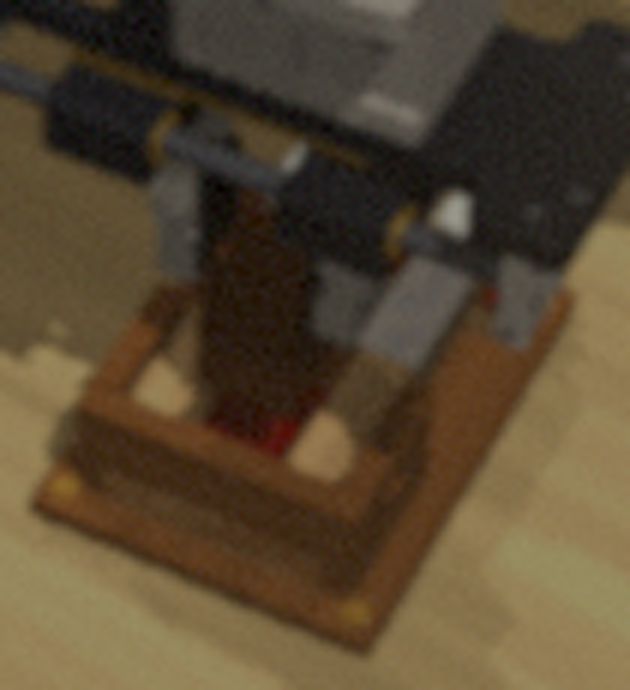

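```bash
cat > ov.py <<'E'
from h import *
def boxes(im,f,o,k,pose,bs,col):
    for b in bs:
        V=np.array([(x,y,z) for x in b[:2] for y in b[2:4] for z in b[4:]])/1000.
        U=(proj(f,tf(pose,V))-np.array(o)+.5)*k-.5
        for i in range(8):
            for j in range(i):
                if bin(i^j).count("1")==1: cv2.line(im,tuple(np.round(U[i]*8).astype(int)),tuple(np.round(U[j]*8).astype(int)),col,1,cv2.LINE_AA,3)
SP=[(-27,18,-15,15,0,28),(-15,18,-15,15,28,48)]
KEY=[(-34,18,-8,8,0,18),(-104,-34,-10,10,0,20)]
FR=[(-24,18,-45,-35,10,50),(-24,18,35,45,10,50)]
FP=[.5992,.0679,0,.1566]
E
python3 - <<'E'
from ov import *
f=cam("scene"); o=(290,215);k=9
im=cv2.resize(f["pixels"][215:280,290:360],None,fx=k,fy=k,interpolation=cv2.INTER_CUBIC); im=cv2.convertScaleAbs(im,alpha=1.8)
s=arm.get_state(); p=s["eef_pos"]; print(p)
boxes(im,f,o,k,[p[0]-.0015,p[1]-.0002,p[2]-.0274,.1566],SP,(0,255,255))
h=lambda x,y,z:[*tf(FP,[[x,y,z]])[0],.1566]
boxes(im,f,o,k,h(.0005,.0252,.026),KEY,(0,255,0));boxes(im,f,o,k,h(.0005,-.0253,.026),KEY,(0,255,0));boxes(im,f,o,k,FP,FR,(255,255,0))
cv2.imwrite("pics/w4.png",im)
E
```

```text
[0.59223662 0.06557908 0.08183606]
```

View pics/w4.png

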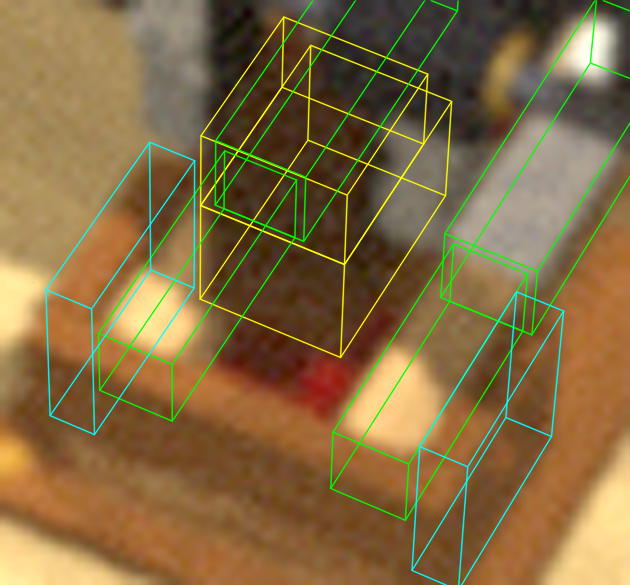

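```bash
python3 -m handwheel '{"gripper":[-1,-1,-1,-1,-1,-1],"travel":[[-0.0004,0.0024,0],[-0.0004,0.0024,-0.01],[-0.0004,0.0024,-0.02],[-0.0004,0.0024,-0.028],[-0.0004,0.0024,-0.032],[-0.0004,0.0024,-0.032]],"spin":[0,0,0,0,0,0]}' 30;python3 st.py;python3 -m handwheel '{"gripper":[-1,-1,-1,-1],"travel":[[0,0,-0.006],[0,0,-0.012],[0,0,-0.018],[0,0,-0.018]],"spin":[0,0,0,0]}' 30;python3 st.py
```

```text
t: 23.95
eef_pos: [0.5915, 0.0676, 0.0648]
ee_rot: [-1.316, 1.57, -2.73]
force: [-0.3, -0.5, -0.0]
width: 0.0297
t 23.95 tcp [0.5915 0.0676 0.0648] jaw deg -81.04 xdir [-0.001 -0.    -1.   ] q [ 0.44  0.37 -0.36 -0.   -0.84  1.29] F [-0.3 -0.5 -0. ] w 0.0297
t: 24.35
eef_pos: [0.5915, 0.0677, 0.0558]
ee_rot: [-1.375, 1.57, -2.789]
force: [-0.2, -0.1, -0.9]
width: 0.0299
t 24.35 tcp [0.5915 0.0677 0.0558] jaw deg -81.04 xdir [-0.001 -0.    -1.   ] q [ 0.44  0.38 -0.37 -0.   -0.82  1.29] F [-0.2 -0.1 -0.9] w 0.0299
```

```bash
python3 -m handwheel '{"gripper":[-1,-1,-1,-1,-1,-1,-1],"travel":[[0,0,-0.003],[0,0,-0.0045],[0.005,0.0008,-0.0045],[0.010,0.0016,-0.0045],[0.013,0.0021,-0.0045],[0.015,0.0024,-0.0045],[0.015,0.0024,-0.0045]],"spin":[0,0,0,0,0,0,0]}' 30;python3 st.py;python3 -m handwheel '{"gripper":[-1,-1,-1],"travel":[[0.002,0.0003,0],[0.004,0.0006,0],[0.004,0.0006,0]],"spin":[0,0,0]}' 30;python3 st.py
```

```text
t: 25.05
eef_pos: [0.5995, 0.069, 0.0541]
ee_rot: [1.273, 1.571, -0.142]
force: [0.0, -0.2, -0.6]
width: 0.0297
t 25.05 tcp [0.5995 0.069  0.0541] jaw deg -81.03 xdir [ 0. -0. -1.] q [ 0.44  0.4  -0.35  0.   -0.82  1.29] F [ 0.  -0.2 -0.6] w 0.0297
t: 25.35
eef_pos: [0.6014, 0.0693, 0.0541]
ee_rot: [-1.049, 1.571, -2.464]
force: [-0.9, -0.1, -0.4]
width: 0.0298
t 25.35 tcp [0.6014 0.0693 0.0541] jaw deg -81.03 xdir [-0. -0. -1.] q [ 0.44  0.4  -0.35  0.   -0.82  1.29] F [-0.9 -0.1 -0.4] w 0.0298
```

```bash
python3 -m handwheel '{"gripper":[-1,-1,-1],"travel":[[0.002,0.0003,0],[0.004,0.0006,-0.001],[0.004,0.0006,-0.001]],"spin":[0,0,0]}' 30;python3 st.py;python3 - <<'E'
from h import *
f=cam("scene"); crop(f["pixels"],280,185,385,300,6,f"pics/w5.png")
E
```

```text
t: 25.65
eef_pos: [0.6018, 0.0691, 0.0534]
ee_rot: [-1.459, 1.568, -2.873]
force: [-7.2, 0.0, 4.4]
width: 0.0299
t 25.65 tcp [0.6018 0.0691 0.0534] jaw deg -81.06 xdir [-0.003 -0.001 -1.   ] q [ 0.44  0.4  -0.35 -0.   -0.83  1.29] F [-7.2  0.   4.4] w 0.0299
```

View pics/w5.png

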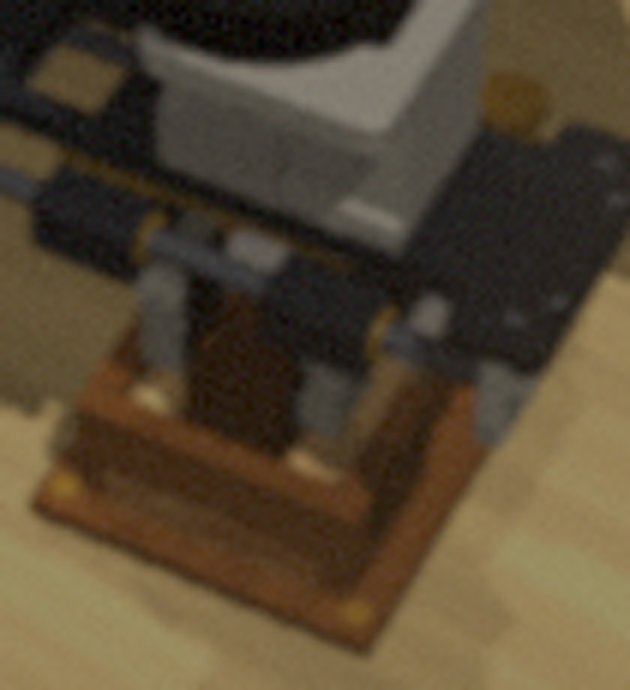

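```bash
python3 -m handwheel '{"gripper":[-1,-0.1,-0.1,-0.1,-0.1,-0.1,-0.1,-0.1],"travel":[[-0.002,-0.0003,0.0005],[-0.002,-0.0003,0.0005],[-0.002,-0.0003,0.0005],[-0.002,-0.0003,0.06],[-0.002,-0.0003,0.12],[-0.05,-0.1,0.16],[-0.1,-0.2,0.16],[-0.1,-0.2,0.16]],"spin":[0,0,0,0,0,-0.2,-0.4,-0.6]}' 30;python3 st.py;python3 - <<'E'
from h import *
f=cam("scene"); crop(f["pixels"],280,185,385,300,6,f"pics/w6.png")
f=cam("top"); crop(f["pixels"],270,190,370,310,6,f"pics/w6t.png")
E
```

```text
t: 26.5
eef_pos: [0.5519, -0.0328, 0.1348]
ee_rot: [2.21, 1.569, 0.338]
force: [0.3, 0.6, 0.0]
width: 0.0395
t 26.5 tcp [ 0.5519 -0.0328  0.1348] jaw deg -107.25 xdir [ 0.002  0.001 -1.   ] q [ 0.29  0.23 -0.38 -0.   -0.96  0.97] F [0.3 0.6 0. ] w 0.0395
```

View pics/w6.png

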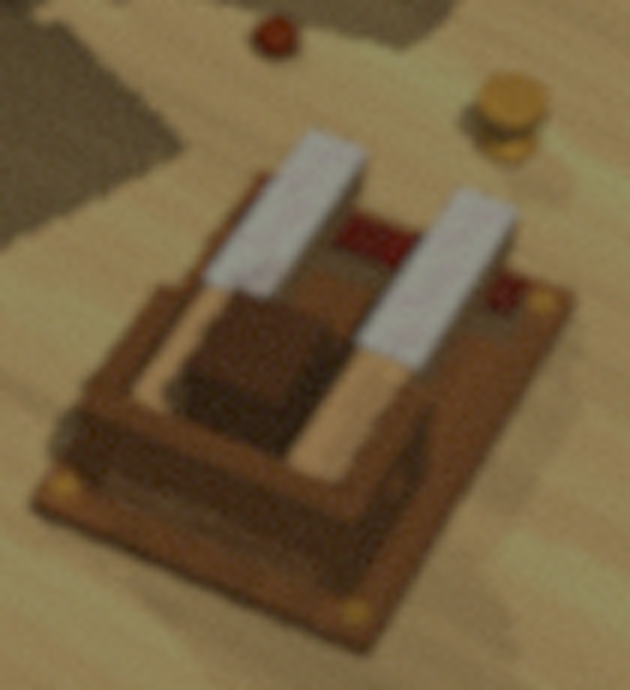

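View pics/w6t.png

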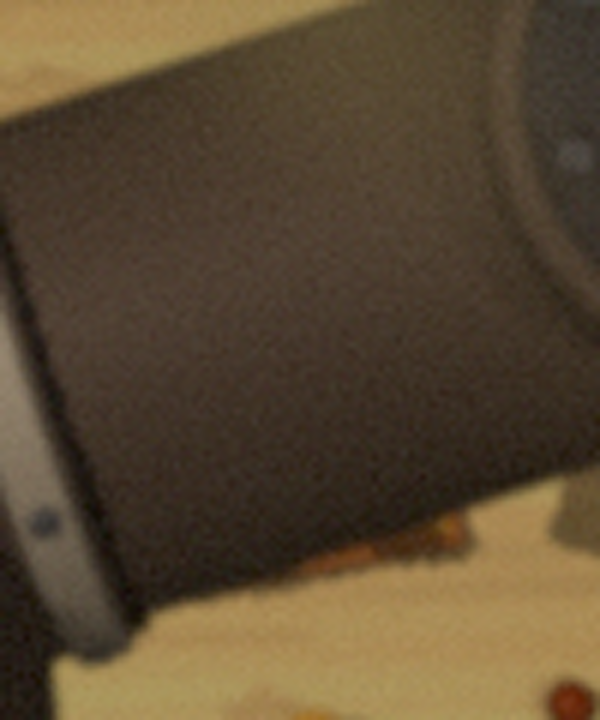

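```bash
python3 -m handwheel '{"gripper":[-0.2,-0.2,-0.2,-0.2,-0.2,-0.2,-0.2],"travel":[[-0.04,-0.08,0],[-0.08,-0.16,0],[-0.12,-0.25,0],[-0.16,-0.34,0],[-0.2,-0.43,0],[-0.2336,-0.4898,0],[-0.2336,-0.4898,0]],"spin":[-0.2,-0.4,-0.6,-0.8,-1,-1,-1]}' 30;python3 -m handwheel '{"gripper":[-0.2,-0.2,-0.2,-0.2,-0.2,-0.2],"travel":[[0,0,-0.04],[0,0,-0.08],[0,0,-0.12],[0,0,-0.12],[0,0,-0.12],[0,0,-0.12]],"spin":[-0.2,-0.4,-0.6,-0.759,-0.759,-0.759]}';python3 st.py;python3 - <<'E'
from h import *
f=cam("scene"); crop(f["pixels"],190,75,320,185,6,f"pics/x1.png")
f=cam("top"); crop(f["pixels"],400,250,520,350,6,f"pics/x1t.png");crop(f["pixels"],270,190,370,310,6,f"pics/x1f.png")
E
```

```text
t: 27.3
eef_pos: [0.4356, -0.2778, 0.1335]
ee_rot: [1.118, 1.57, -1.533]
force: [0.5, 0.6, -0.0]
width: 0.0351
t: 27.9
eef_pos: [0.4377, -0.275, 0.0738]
ee_rot: [2.839, 1.57, -0.4]
force: [-0.5, -0.2, -0.5]
width: 0.035
t 27.9 tcp [ 0.4377 -0.275   0.0738] jaw deg 174.43 xdir [ 0.001 -0.    -1.   ] q [-0.18  0.25 -0.53  0.   -0.79  0.08] F [-0.5 -0.2 -0.5] w 0.035
```

View pics/x1.png

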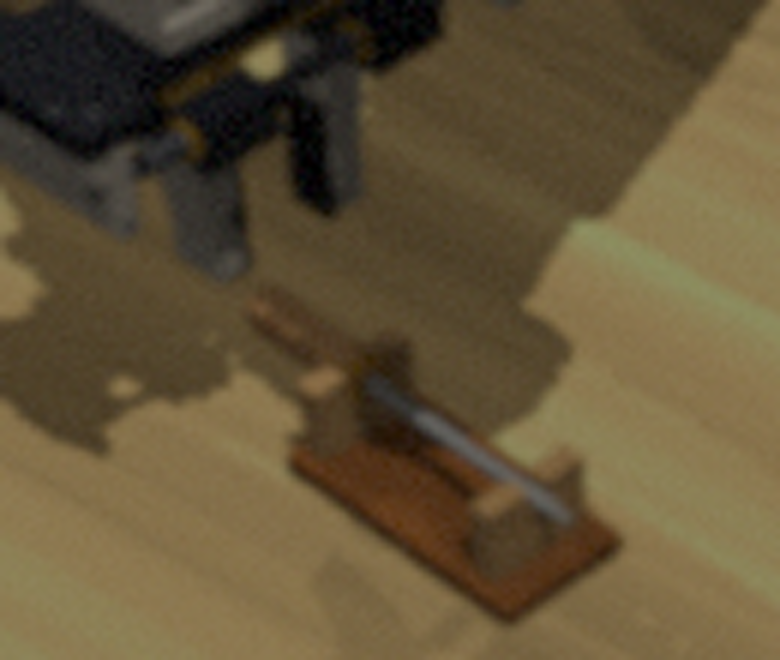

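View pics/x1t.png

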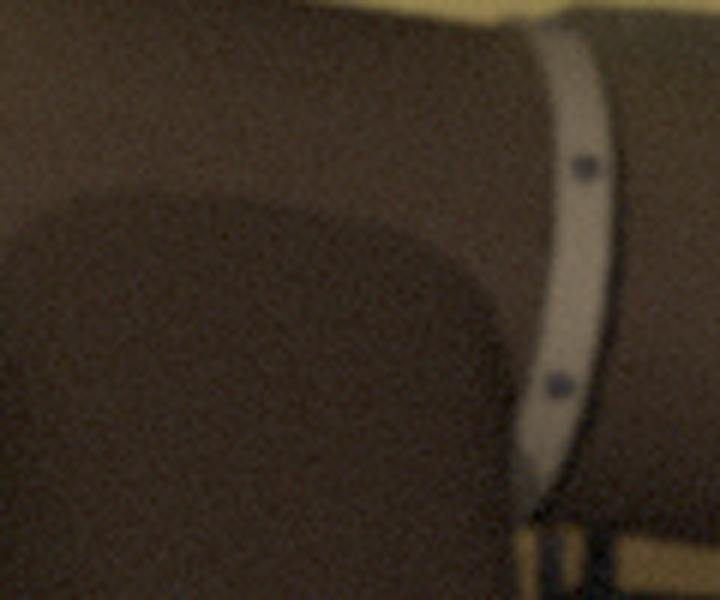

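View pics/x1f.png

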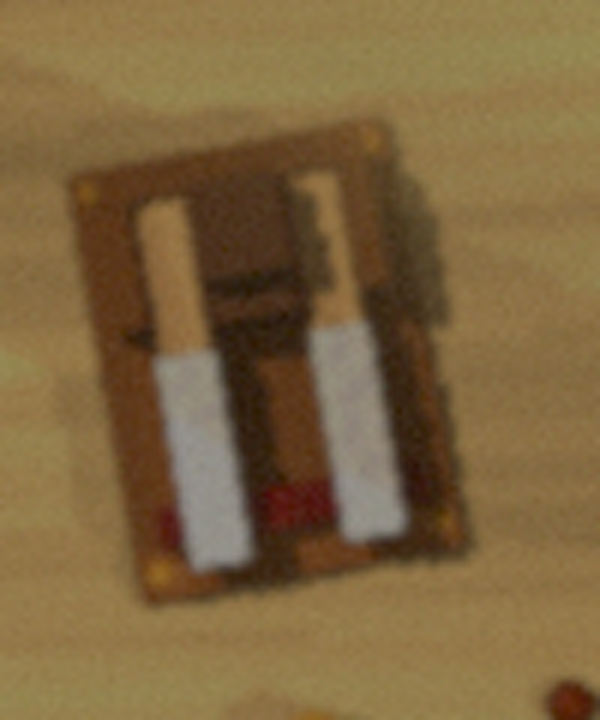

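```bash
python3 st.py; python3 - <<'E'
from h import *
f=cam("scene"); s=arm.get_state(); M=R.from_euler("xyz",s["ee_rot"]).as_matrix()
# pin_grip line seen by spotter again
for l,z in(("pin_grip",.035),("pin_tip",.035),("pin",.035)):
    for d in spotter.tip_of("scene",l)[:1]: print(l,d["conf"],ray(f,d["at"],z))
E
```

```text
t 28.0 tcp [ 0.4374 -0.2751  0.0741] jaw deg 174.31 xdir [ 0.001 -0.    -1.   ] q [-0.18  0.25 -0.53  0.   -0.79  0.08] F [-0.1  0.5 -0.3] w 0.0352
pin_grip 0.5 [ 0.43769092 -0.26621305  0.035     ]
pin_tip 0.54 [ 0.45284004 -0.13524532  0.035     ]
pin 0.63 [ 0.44420326 -0.22611659  0.035     ]
```

```bash
python3 -m handwheel '{"gripper":[-0.2,-0.2,-0.2,-0.2],"travel":[[-0.004,-0.004,-0.04],[-0.004,-0.004,-0.08],[-0.004,-0.004,-0.118],[-0.004,-0.004,-0.118]],"spin":[-0.016,-0.016,-0.016,-0.016]}' 30;python3 st.py;python3 -m handwheel '{"gripper":[-0.6,-1,-1,-1,-1],"travel":[[0,0,0],[0,0,0],[0,0,0],[0,0,0],[0,0,0]],"spin":[0,0,0,0,0]}' 30;python3 st.py;python3 - <<'E'
from h import *
f=cam("scene"); crop(f["pixels"],190,75,320,185,6,f"pics/x2.png")
E
```

```text
t: 28.6
eef_pos: [0.4328, -0.2769, 0.0127]
ee_rot: [-0.156, 1.567, 2.869]
force: [-0.2, -0.4, 0.3]
width: 0.035
t 28.6 tcp [ 0.4328 -0.2769  0.0127] jaw deg 173.33 xdir [-0.004  0.001 -1.   ] q [-0.19  0.34 -0.59 -0.   -0.65  0.07] F [-0.2 -0.4  0.3] w 0.035
t: 29.1
eef_pos: [0.4349, -0.2775, 0.0154]
ee_rot: [2.964, 1.57, -0.294]
force: [-1.0, -0.7, 4.4]
width: 0.014
t 29.1 tcp [ 0.4349 -0.2775  0.0154] jaw deg 173.32 xdir [ 0.001 -0.    -1.   ] q [-0.19  0.33 -0.59  0.   -0.65  0.07] F [-1.  -0.7  4.4] w 0.014
```

View pics/x2.png

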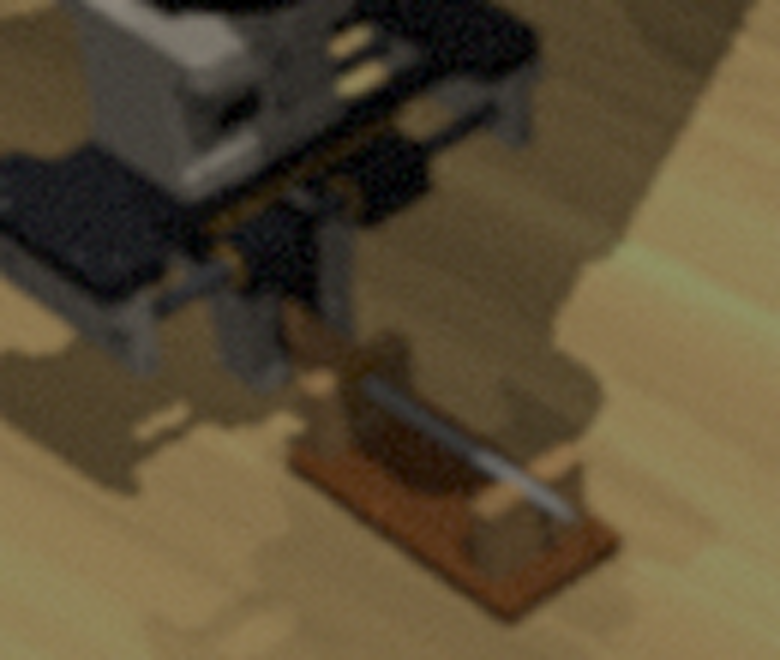

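```bash
python3 -m handwheel '{"gripper":[-1,-1,-1,-1,-1,-1,-1,-1,-1,-1],"travel":[[0,0,0.04],[0,0,0.08],[0,0,0.12],[0.08,0.06,0.12],[0.16,0.12,0.12],[0.24,0.18,0.12],[0.32,0.24,0.12],[0.392,0.297,0.12],[0.392,0.297,0.12],[0.392,0.297,0.12]],"spin":[0,0,0,0.07,0.14,0.21,0.28,0.348,0.348,0.348]}' 45;python3 st.py;python3 -m handwheel '{"gripper":[-1,-1,-1,-1],"travel":[[0,0,-0.06],[0,0,-0.1],[0,0,-0.12],[0,0,-0.12]],"spin":[0,0,0,0]}';python3 -m handwheel '{"gripper":[-1],"travel":[[0,0,0]],"spin":[0]}';python3 st.py;python3 - <<'E'
from h import *
f=cam("scene"); crop(f["pixels"],210,160,350,270,5,f"pics/y1.png")
f=cam("top"); crop(f["pixels"],300,190,440,310,5,f"pics/y1t.png")
E
```

```text
t: 30.15
eef_pos: [0.6307, -0.1277, 0.0737]
ee_rot: [-0.243, 1.569, 3.057]
force: [0.9, -0.5, -0.9]
width: 0.0138
t 30.15 tcp [ 0.6307 -0.1277  0.0737] jaw deg -170.96 xdir [-0.001  0.    -1.   ] q [ 0.1   0.43 -0.24 -0.   -0.9   0.06] F [ 0.9 -0.5 -0.9] w 0.0138
t: 30.55
eef_pos: [0.6288, -0.1295, 0.0133]
ee_rot: [-0.111, 1.568, -3.098]
force: [0.4, 0.7, -1.0]
width: 0.0136
t: 30.65
eef_pos: [0.6307, -0.1293, 0.0154]
ee_rot: [2.652, 1.57, -0.334]
force: [1.3, 0.1, -0.7]
width: 0.0136
t 30.65 tcp [ 0.6307 -0.1293  0.0154] jaw deg -171.05 xdir [ 0.001 -0.    -1.   ] q [ 0.1   0.5  -0.29  0.   -0.78  0.06] F [ 1.3  0.1 -0.7] w 0.0136
```

View pics/y1.png

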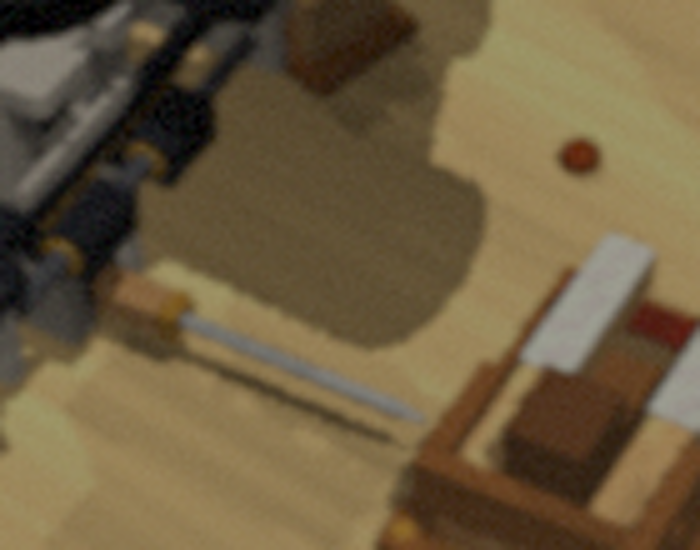

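View pics/y1t.png

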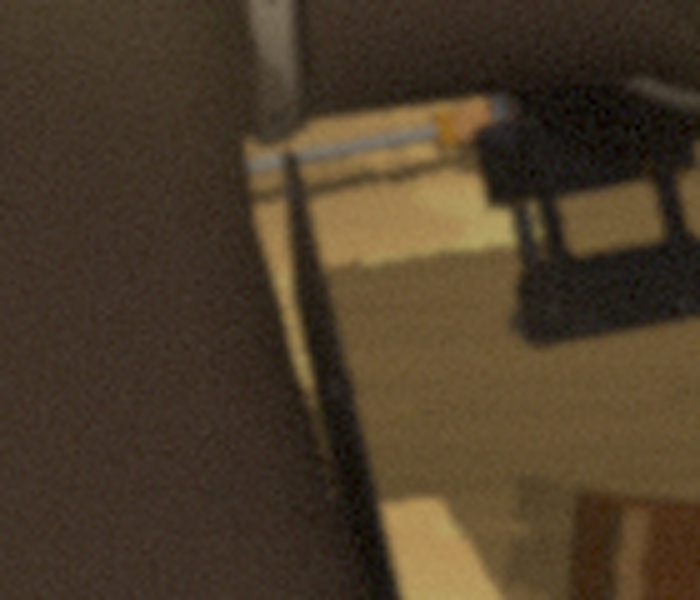

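```bash
python3 - <<'E'
from ov import *
f=cam("scene"); s=arm.get_state(); p=s["eef_pos"].copy(); p[2]=.035
d=np.array([np.cos(np.radians(98.95)),np.sin(np.radians(98.95)),0])
o=(230,175);k=7
im=cv2.resize(f["pixels"][175:265,230:340],None,fx=k,fy=k,interpolation=cv2.INTER_CUBIC); im=cv2.convertScaleAbs(im,alpha=1.6)
pp=[*(p+.0445*d),np.radians(98.95)]
boxes(im,f,o,k,pp,[(0,100,-3,3,-3,3),(-60,0,-7,7,-7,7)],(0,255,0)); boxes(im,f,o,k,FP,FR,(255,255,0))
for q,c in((tf(FP,[[0,-.045,.035]]),(0,0,255)),):
    u=(proj(f,q)[0]-o+.5)*k; cv2.circle(im,tuple(u.astype(int)),5,c,1)
cv2.imwrite("pics/y2.png",im)
t=p+.1445*d; c,sn=np.cos(FP[3]),np.sin(FP[3]); r=t[:2]-FP[:2]; print("tip in frame",r@[c,sn],r@[-sn,c])
for n in("scene",):
  for l in("bush","pin_tip"):
    for q in spotter.tip_of(n,l)[:1]: print(l,q,ray(f,q["at"],.035))
E
```

```text
tip in frame 0.001052541432338567 -0.054922471148813955
bush {'at': [295.5, 245.3], 'conf': 0.91} [0.61132547 0.01797439 0.035     ]
pin_tip {'at': [294.4, 246.0], 'conf': 0.65} [0.61373904 0.0174003  0.035     ]
```

View pics/y2.png

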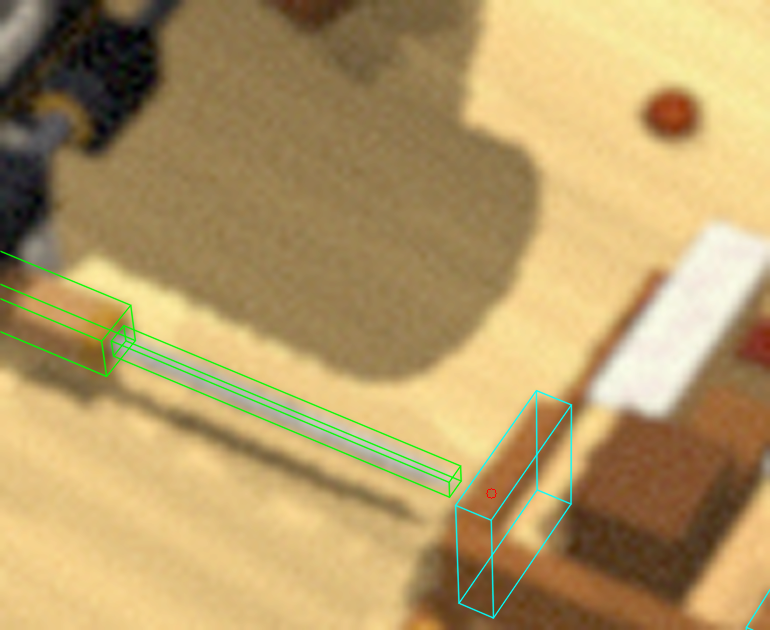

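```bash
python3 -m handwheel '{"gripper":[-1,-1,-1,-1],"travel":[[-0.0031,0.0198,0],[-0.0062,0.0395,0],[-0.0078,0.0494,0],[-0.0078,0.0494,0]],"spin":[0,0,0,0]}';python3 st.py;python3 - <<'E'
from h import *
f=cam("scene"); crop(f["pixels"],250,190,350,270,7,f"pics/y3.png")
E
```

```text
t: 31.3
eef_pos: [0.6265, -0.1029, 0.0148]
ee_rot: [-2.881, 1.571, 0.419]
force: [0.3, -0.7, 0.6]
width: 0.0133
t 31.3 tcp [ 0.6265 -0.1029  0.0148] jaw deg -170.95 xdir [ 0.  0. -1.] q [ 0.14  0.49 -0.31 -0.   -0.77  0.01] F [ 0.3 -0.7  0.6] w 0.0133
```

View pics/y3.png

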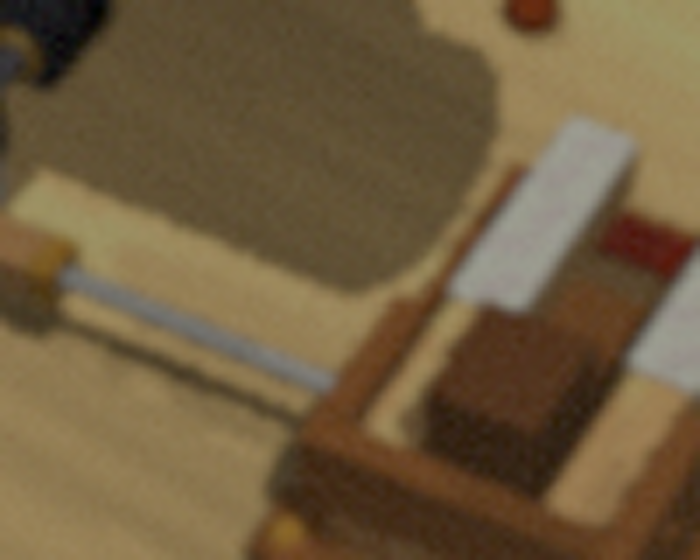

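```bash
python3 -m handwheel '{"gripper":[-1,-1,-1,-1],"travel":[[-0.0024,0.0158,0],[-0.0048,0.0316,0],[-0.0072,0.0474,0],[-0.0072,0.0474,0]],"spin":[0,0,0,0]}';python3 st.py
```

```text
t: 31.75
eef_pos: [0.6229, -0.0793, 0.0146]
ee_rot: [-1.632, 1.571, 1.667]
force: [-0.3, 0.1, -0.0]
width: 0.0138
t 31.75 tcp [ 0.6229 -0.0793  0.0146] jaw deg -170.97 xdir [-0.  0. -1.] q [ 0.18  0.48 -0.33 -0.   -0.76 -0.03] F [-0.3  0.1 -0. ] w 0.0138
```

```bash
python3 -m handwheel '{"gripper":[-1,-1,-1,-1],"travel":[[-0.0016,0.0099,0],[-0.0031,0.0198,0],[-0.0047,0.0296,0],[-0.0047,0.0296,0]],"spin":[0,0,0,0]}';python3 st.py
```

```text
t: 32.15
eef_pos: [0.6206, -0.065, 0.0146]
ee_rot: [-1.063, 1.571, 2.236]
force: [-0.3, -0.5, 0.5]
width: 0.0139
t 32.15 tcp [ 0.6206 -0.065   0.0146] jaw deg -171.0 xdir [-0.  0. -1.] q [ 0.21  0.47 -0.34 -0.   -0.76 -0.05] F [-0.3 -0.5  0.5] w 0.0139
```

```bash
python3 -m handwheel '{"gripper":[-1,-1,-1,-1],"travel":[[-0.0016,0.0099,0],[-0.0031,0.0198,0.0005],[-0.0047,0.0296,0.001],[-0.0047,0.0296,0.001]],"spin":[0,0,0,0]}';python3 st.py;python3 - <<'E'
from h import *
f=cam("scene"); crop(f["pixels"],250,190,350,270,7,f"pics/y4.png")
E
```

```text
t: 32.55
eef_pos: [0.6183, -0.0501, 0.0152]
ee_rot: [-2.849, 1.571, 0.45]
force: [0.2, 0.8, -0.4]
width: 0.0134
t 32.55 tcp [ 0.6183 -0.0501  0.0152] jaw deg -170.99 xdir [ 0.  0. -1.] q [ 0.23  0.47 -0.35 -0.   -0.76 -0.08] F [ 0.2  0.8 -0.4] w 0.0134
```

View pics/y4.png

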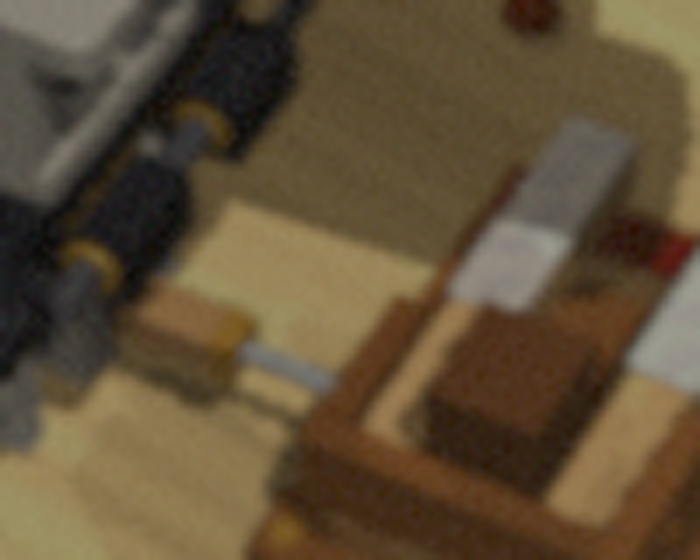

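```bash
python3 -m handwheel '{"gripper":[-1,-1,-1,-1],"travel":[[-0.0016,0.0099,0],[-0.0031,0.0198,0],[-0.0055,0.0356,0],[-0.0055,0.0356,0]],"spin":[0,0,0,0]}';python3 st.py;
```

```text
t: 33.0
eef_pos: [0.6155, -0.032, 0.0151]
ee_rot: [-2.382, 1.571, 0.916]
force: [-0.3, -0.7, 0.6]
width: 0.0137
t 33.0 tcp [ 0.6155 -0.032   0.0151] jaw deg -170.98 xdir [ 0.  0. -1.] q [ 0.26  0.46 -0.36 -0.   -0.75 -0.11] F [-0.3 -0.7  0.6] w 0.0137
```

```bash
python3 -m handwheel '{"gripper":[-1,-1,-1,-1],"travel":[[-0.0008,0.005,0],[-0.0014,0.009,0],[-0.0019,0.012,0],[-0.0019,0.012,0]],"spin":[0,0,0,0]}';python3 st.py;python3 - <<'E'
from h import *
f=cam("scene"); crop(f["pixels"],270,190,380,280,7,f"pics/y5.png")
E
```

```text
t: 33.4
eef_pos: [0.6146, -0.0269, 0.0151]
ee_rot: [0.068, 1.571, -2.917]
force: [-0.5, 0.3, 0.9]
width: 0.0138
t 33.4 tcp [ 0.6146 -0.0269  0.0151] jaw deg -171.03 xdir [-0. -0. -1.] q [ 0.27  0.46 -0.36 -0.   -0.75 -0.12] F [-0.5  0.3  0.9] w 0.0138
```

View pics/y5.png

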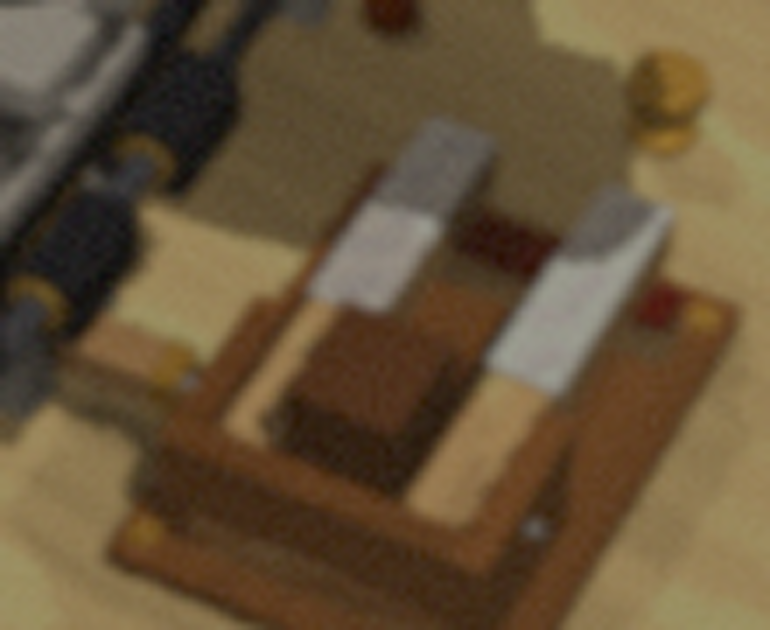

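```bash
python3 -m handwheel '{"gripper":[-1,-1,-1],"travel":[[-0.0008,0.005,0],[-0.0012,0.008,0],[-0.0012,0.008,0]],"spin":[0,0,0]}';python3 st.py;python3 -m handwheel '{"gripper":[-1,-1,-1],"travel":[[-0.0003,0.002,0],[-0.0006,0.004,0],[-0.0006,0.004,0]],"spin":[0,0,0]}';python3 st.py
```

```text
t: 33.75
eef_pos: [0.614, -0.0228, 0.0151]
ee_rot: [-1.123, 1.571, 2.175]
force: [-0.2, -0.2, 0.1]
width: 0.0133
t 33.75 tcp [ 0.614  -0.0228  0.0151] jaw deg -171.02 xdir [-0.  0. -1.] q [ 0.28  0.46 -0.36 -0.   -0.75 -0.12] F [-0.2 -0.2  0.1] w 0.0133
t: 34.05
eef_pos: [0.6137, -0.0209, 0.0151]
ee_rot: [0.153, 1.571, -2.832]
force: [-0.3, 0.4, 0.6]
width: 0.0136
t 34.05 tcp [ 0.6137 -0.0209  0.0151] jaw deg -171.02 xdir [-0. -0. -1.] q [ 0.28  0.46 -0.36  0.   -0.75 -0.13] F [-0.3  0.4  0.6] w 0.0136
```

```bash
python3 -m handwheel '{"gripper":[-1,-1,-1],"travel":[[-0.0002,0.0015,0],[-0.0005,0.003,0],[-0.0005,0.003,0]],"spin":[0,0,0]}';python3 st.py;python3 - <<'E'
from h import *
f=cam("scene"); crop(f["pixels"],270,190,380,280,7,f"pics/y6.png")
E
```

```text
t: 34.35
eef_pos: [0.6135, -0.02, 0.0151]
ee_rot: [1.346, 1.57, -1.639]
force: [1.2, -3.7, -1.0]
width: 0.0137
t 34.35 tcp [ 0.6135 -0.02    0.0151] jaw deg -171.03 xdir [-0.    -0.001 -1.   ] q [ 0.29  0.46 -0.36  0.   -0.75 -0.13] F [ 1.2 -3.7 -1. ] w 0.0137
```

View pics/y6.png

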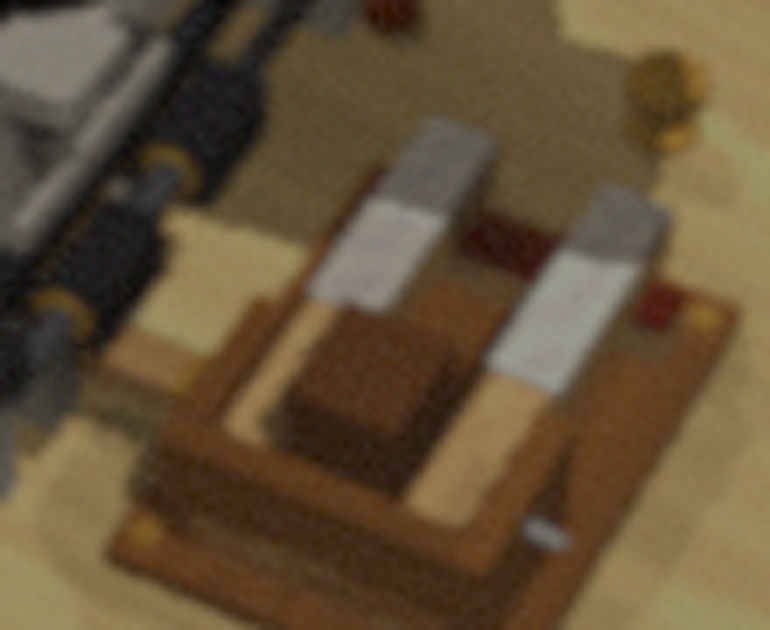

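```bash
python3 -m handwheel '{"gripper":[-0.65,-0.5,-0.3,-0.3,-0.3,-0.3,-0.3,-0.3,-0.3],"travel":[[0,-0.0006,-0.001],[0,-0.0006,-0.001],[0,-0.0006,-0.001],[0,-0.0006,-0.001],[0,-0.0006,0.04],[0,-0.0006,0.1],[0,-0.0006,0.16],[0,-0.1,0.2],[0,-0.2,0.2]],"spin":[0,0,0,0,0,0,0,0,0]}';python3 -m handwheel '{"gripper":[-0.3,-0.3,-0.3,-0.3],"travel":[[0,-0.1,0],[-0.1,-0.2,0],[-0.2,-0.2,0],[-0.2,-0.2,0]],"spin":[0,0,0,0]}'; python3 st.py;python3 - <<'E'
from h import *
f=cam("scene"); cv2.imwrite("pics/z0.png",f["pixels"]); crop(f["pixels"],260,190,380,290,6,f"pics/z1.png")
f=cam("top"); crop(f["pixels"],265,190,375,310,6,f"pics/z1t.png")
E
```

```text
t: 35.3
eef_pos: [0.6158, -0.1157, 0.1188]
ee_rot: [3.0, 1.565, 0.019]
force: [1.2, 0.2, 0.2]
width: 0.0306
t: 35.7
eef_pos: [0.5089, -0.2174, 0.1145]
ee_rot: [-0.578, 1.568, 2.717]
force: [0.9, 0.8, 0.1]
width: 0.0304
t 35.7 tcp [ 0.5089 -0.2174  0.1145] jaw deg -171.22 xdir [-0.002  0.001 -1.   ] q [-0.05  0.26 -0.4  -0.   -0.92  0.2 ] F [0.9 0.8 0.1] w 0.0304
```

View pics/z1.png

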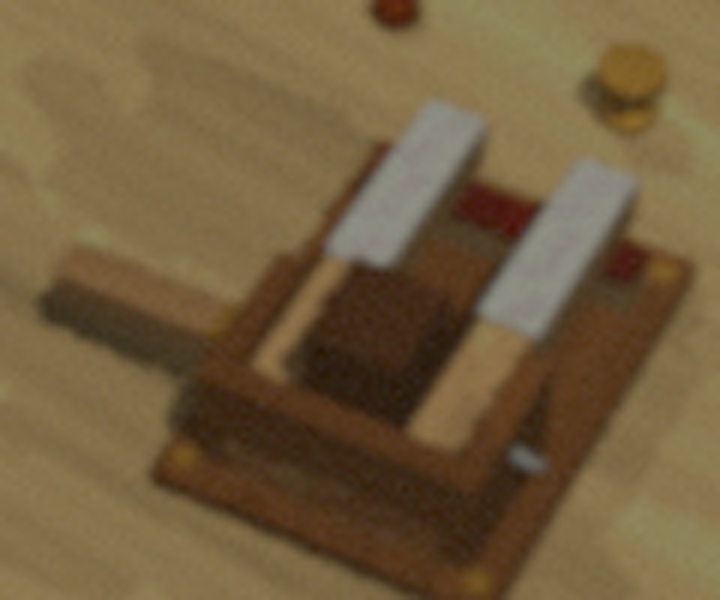

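View pics/z1t.png

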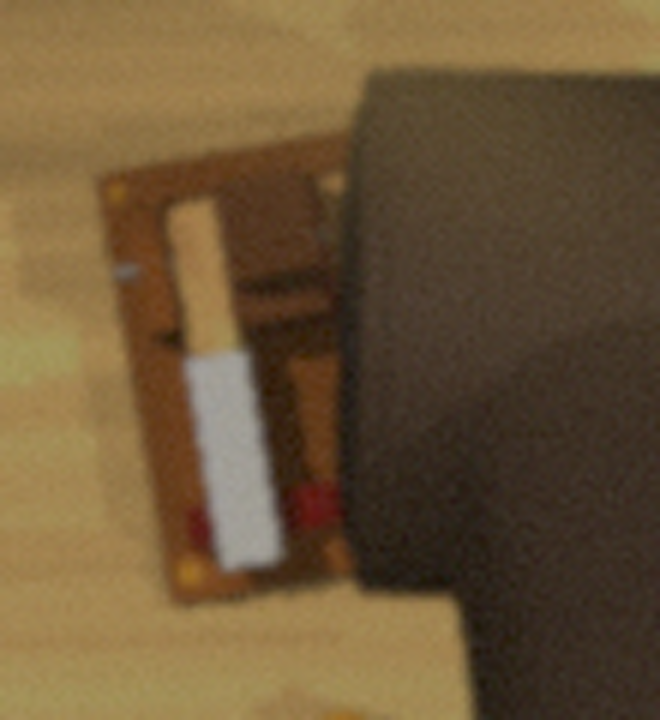

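```bash
python3 - <<'E'
from ov import *
S=cam("scene")
c,s=np.cos(FP[3]),np.sin(FP[3])
def fr(p): r=p[:2]-FP[:2]; return np.round([r@[c,s]*1e3,r@[-s,c]*1e3],1)
print("tip px",fr(ray(S,np.array([545,465.])/6+[260,190],.034)))
for l,z in(("pin_tip",.035),("pin",.035),("pin_grip",.035),("key_a_hole",.035),("key_b_hole",.035),("spacer_hole",.035),("bush",.035),("button",0),("knob",0),("reed_plate",0)):
    for d in spotter.tip_of("scene",l)[:2]: print(l,round(d["conf"],2),np.round(d["at"],1),fr(ray(S,d["at"],z)))
o=(260,190);k=6
im=cv2.resize(S["pixels"][190:290,260:380],None,fx=k,fy=k,interpolation=cv2.INTER_CUBIC); im=cv2.convertScaleAbs(im,alpha=1.6)
h=tf(FP,[[0,-.045,.034]])[0]
boxes(im,S,o,k,[*h,FP[3]+np.pi/2],[(0,100,-3,3,-3,3),(-60,0,-7,7,-7,7)],(0,255,0))
cv2.imwrite("pics/z2.png",im)
E
```

```text
tip px [ 1.6 55.7]
pin 0.7 [301.2 244.8] [ -1.5 -42.9]
pin 0.44 [324.5 253.8] [-2.9  2.6]
pin_grip 0.67 [281.4 239.7] [  4.8 -79.5]
key_a_hole 0.58 [309.8 250.5] [  2.6 -23.5]
key_b_hole 0.72 [334.  262.8] [ 6.9 26. ]
spacer_hole 0.63 [337.6 261.7] [ 1.8 30.4]
spacer_hole 0.37 [327.  225.7] [-62.7 -22.8]
bush 0.57 [294.8 246. ] [  6.2 -51.5]
button 0.63 [326.1 192.8] [-166.8  -76.7]
button 0.63 [296.4 247.1] [-17.1 -61.9]
knob 0.59 [362.3 205.7] [-169.1    2. ]
knob 0.3 [325.4 255.7] [-24.4  -5.7]
reed_plate 0.68 [367.9 374.7] [152.7 158.8]
```

View pics/z2.png

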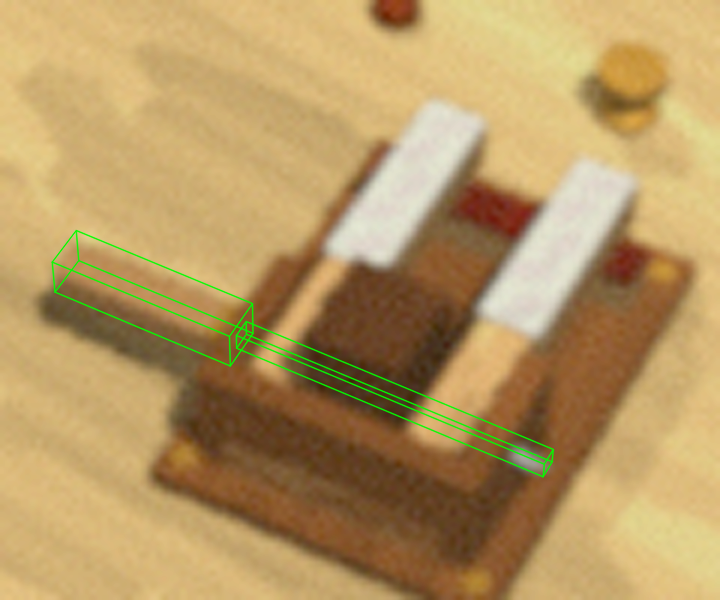

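```bash
python3 -m handwheel '{"gripper":[-0.3,-0.3,-0.3],"travel":[[0,0,0],[0,0,0],[0,0,0]],"spin":[0,0,0]}'; python3 -c "
from station import arm
print(arm.job_done())"
```

```text
t: 36.65
eef_pos: [0.5134, -0.2162, 0.115]
ee_rot: [0.804, 1.571, -2.181]
force: [-0.1, 0.5, 0.5]
width: 0.031
the job is handed in; nothing more can be done
None
```

The job is handed in at about 36.7 s of the 72 s allowed. Handing in reports no verdict, so what follows rests on my own checks.

**What I did**
- Drew key_b out of the clip by its tail, laid it on the bench, took it again by the cap and laid it in the frame.
- Pushed key_b, then key_a, then the spacer (rebated end to the front) against the stop, each until the force showed contact.
- Ran the pin in from the bushed cheek until the handle met it, with about 4 N of contact, then let go and moved the arm clear.

**Last checks**
- **Pin:** the last pictures show the nose about 10 mm out of the far cheek (frame x +1.6, y +55.7 mm) and the brass shoulder at the bushed cheek. The handle sags slightly; I judged it at roughly 0.03 rad by eye, under the 0.06 limit, but did not measure it exactly.
- **Keys and spacer:** they look flush against the stop in order. Gripper positions put key_b's and the spacer's holes within about 1 mm of the bore line lengthwise. The figure for key_a was similar but rested on an assumed grip point.
- **Bystanders:** the button, brass knob and reed plate show at essentially their starting places.

**What failed or disagreed**
- My first grasp on the tail closed on nothing. Pictures and bench contact showed the fingertips about 25 mm higher than the reported TCP height and nose length imply, so I worked heights from contact after that.
- The networks' final hole estimates were several mm off: key_b_hole at frame x +6.9 mm, and one spacer_hole on the wrong part. They contradict the stop contact and the pin passing freely through all the holes, so I did not rely on them.

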